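Put the glasses cases away in the revolving hall organiser and latch it

ROBOT

A 6-joint arm with a two-finger parallel gripper is mounted at the origin on the work surface. World frame = base frame: x ahead of the robot, y to its left, z up, the work surface at z = 0. Lengths are in m, angles in rad, forces in N, time in s.
With the tool pointing down it reaches from about 0.35 to 0.8 m from the base axis. Payload 7.3 kg.
Tool frame: the origin (TCP) lies on the centre line of the jaws, within the pads' length; the fingertips stand 25 mm ahead of it and the grasp point (between the pads) lies 6 mm ahead of it; z points along the fingers, y is the direction in which the jaws open and shut (so a half turn about z gives the same grasp; the last joint's range is limited). The gripper opens to 85 mm and grips with 20 to 120 N. Pads are 22 mm wide; open, the fingers measure 114 mm over their backs; the gripper's body (76 mm by 85 mm) begins 54 mm behind the grasp point. The pads swing forward as they close: fully open they stand 13 mm farther back than shut.
Start: joints at [-1.366, 0.342, 1.524, -0, 1.275, -0.146], TCP at [0.18, -0.493, 0.256] pointing down, gripper open.
Joint ranges: [-2.53, 2.53], [-0.77, 2.02], [0.04, 2.7], [-1, 4.14], [0.28, 2.66], [-3.11, 3.11]. Speed limits (rad/s): [2.57, 2.57, 3.14, 3.14, 3.14, 3.14].

INTERFACE

Orientations are given as a unit quaternion [w, x, y, z].
In Python, from station import monitor, viewer, ctrl gives the robot as it stands. The module is installed in compiled form; this text tells all that it offers.
- The arm moves only by the shell command python3 -m handwheel 'ROWS' [OPENING]. ROWS is JSON, a list of rows, each a list of 6 numbers: the shift along the tool's x, y, z in units of 250 mm (1.0 is 250 mm), then the turn, a rotation vector about the tool's x, y, z in units of 0.12 rad (1.0 is 0.12 rad). In form: [[dx, dy, dz, wx, wy, wz], ...]. A call has exactly 8 rows; each row shifts and turns the commanded pose from where the row before left it, along the tool's axes as they then stand; what a row does not reach is not made up. A row lasts 1/8 s, in which the tool goes at most 62.5 mm and 10.7 degrees, less where a joint would pass 70% of its speed; a pose out of reach is approached as far as the arm can. A call with a number of a shift or a turn outside -1 to 1 is refused whole. A call with a gripper value outside its range is refused whole. OPENING is the opening, from 0 (shut) to 1 (fully open), set as the call begins (- or left out, the last holds). The fingers move at their own pace and stop on an object; the grip force is fixed at half the most. Time passes only in rows, so rows that do not move let the fingers close, or fill a call up. It gives the time, the measured TCP pose, the force and the opening at its end, in the units of the state.
- monitor.get_obs(): the state, without advancing time (a new reading comes with each control period).
- viewer.camera(name): name is "side" or "top" or "wrist"; returns a dict with "img" (420x560x3 uint8, red, green, blue), "fx", "fy", "cx", "cy" (pixels), "R" (3x3) and "t" (3): a world point X has camera coordinates R X + t; the wrist camera has in their place "mount" (4x4, takes a point from camera to tool coordinates, whose origin is the TCP and whose axes are the flange's). Camera axes: x right, y down, z forward; pixel columns grow to the right and rows downward; lengths in m; the calibration is good to about 2 mm. A picture is of the moment at which its call begins: read the wrist's pose just before it. There is no depth.
- ctrl.close_job(): hands the job in, once; it reports no verdict.
The state is a dict: "time_s": time; "joints": joint angles; "joint_vel": joint speeds; "tau": joint torques, N m; "tool_pos": TCP position; "tcp_rot": TCP orientation; "ft_force": force on the tool from outside, world axes, zero at the start; "ft_torque": the same for the moment, N m; "gripper_width": finger opening in m.
Only numpy, scipy, OpenCV 4.12 (cv2) and the standard library are available. Lean on these libraries where they do the work, as an engineer would, in place of code of your own. Each camera call takes 0.05 s, during which the arm holds its last target.

TASK

Put every glasses case that is lying on the sideboard away in the revolving organiser, one case to a bay, lying down and not on end: turn its handle so that an empty bay clicks in under the open window and set a case down in it, then on to the next. When all are in, turn the green blank sector with the brass keeper to click in under the window, and only then swing the brass hasp over until it rests fully down in the keeper. Leave the other things on the sideboard where they stand.

Things in the scene. Friction and masses are not known exactly. Their poses are not given: they have to be found in the camera images.
- organiser: fixed part of a revolving organiser: round dark-wood foot 390 mm across, 18 mm high, brass pillars, clear plastic cover (underside 100 mm, top 105 mm above the sideboard) over four fifths of it. The missing 72 degree sector of the cover is the window, the only way into the bays; it looks along this body's -x. Origin on the turret's axis at sideboard level; z up
- turret (a joint): angle (rad) of the white turret about the vertical, anticlockwise positive from above, no end stops. A detent clicks it into 5 stations at multiples of 1.257 (72 degrees); 0.3 N m moves it out, past half way it is pulled into the next. At 0 (and whole turns) the blank sector is under the window; bay k at -1.257 k (plus whole turns). May start at any angle within 1.6 of 0
- handle (a point): centre of the turret's wooden bar handle above the cover, on the turret's axis, 135 mm above the sideboard. The bar is 72 mm long, 16 mm thick and 42 mm tall (110 to 152 mm above the sideboard); it lies along the organiser's x axis at turret 0 and turns with the turret; a green dot marks its blank-sector end. Grip it across its thickness and twist
- window (a point): centre of the floor of whatever bay is under the window, 122 mm from the turret's axis, 28 mm above the sideboard (fixed to the organiser)
- blank (a point): point on the green blank sector of the turret, 122 mm from the axis, 86 mm above the sideboard. This sector has a green lid panel with a brass keeper frame instead of an open bay, and closes the window when it is under it
- hasp (a joint): angle (rad) of the brass hasp, a strap 66 x 26 x 4 mm hinged on a post in front of the window; hinge line level, across the window's direction. 0 = lying level, nose down in the keeper, its top 108 mm above the sideboard; 1.57 = upright; more = leaning outwards, at most 2.2. Stiff hinge (0.05 N m): it stays where left; 1 to 2 N pushes it over
- hasp_hinge (a point): middle of the hasp's hinge, 204 mm from the turret's axis, 103 mm above the sideboard, straight out from the window; the post under it is 18 mm thick and 40 mm wide
- hasp_tip (a point): free end of the hasp strap, 66 mm from its hinge
- bay1 (a point): centre of the floor of turret bay 1 (122 mm from the axis, 28 mm above the sideboard, turns with the turret). A bay is a 72 degree sector between 5 mm thick radial walls 62 mm high, its felt floor running from a 15 mm high step of 80 mm radius round the hub to a 15 mm high rim of 165 mm inner radius
- bay2 (a point): centre of the floor of turret bay 2 (122 mm from the axis, 28 mm above the sideboard, turns with the turret). A bay is a 72 degree sector between 5 mm thick radial walls 62 mm high, its felt floor running from a 15 mm high step of 80 mm radius round the hub to a 15 mm high rim of 165 mm inner radius
- bay3 (a point): centre of the floor of turret bay 3 (122 mm from the axis, 28 mm above the sideboard, turns with the turret). A bay is a 72 degree sector between 5 mm thick radial walls 62 mm high, its felt floor running from a 15 mm high step of 80 mm radius round the hub to a 15 mm high rim of 165 mm inner radius
- bay4 (a point): centre of the floor of turret bay 4 (122 mm from the axis, 28 mm above the sideboard, turns with the turret). A bay is a 72 degree sector between 5 mm thick radial walls 62 mm high, its felt floor running from a 15 mm high step of 80 mm radius round the hub to a 15 mm high rim of 165 mm inner radius
- case_red: red hard glasses case with rounded edges, 90 mm long (own x), 44 mm wide (own y), 46 mm high (own z), 90 g; origin at its centre. May be absent
- case_blue: blue hard glasses case with rounded edges, 90 mm long (own x), 44 mm wide (own y), 46 mm high (own z), 90 g; origin at its centre. May be absent
- case_yellow: yellow hard glasses case with rounded edges, 90 mm long (own x), 44 mm wide (own y), 46 mm high (own z), 90 g; origin at its centre. May be absent
- case_black: black hard glasses case with rounded edges, 90 mm long (own x), 44 mm wide (own y), 46 mm high (own z), 90 g; origin at its centre. May be absent
- candle: candle jar, amber glass with a wooden lid, 72 mm across, 85 mm high, a bystander; origin at the centre of its underside
- vase: blue ceramic vase, 80 mm across, 130 mm high, a bystander; origin at the centre of its underside
- key_dish: white key bowl, 100 mm across, 30 mm high, a bystander; origin at the centre of its underside
- clothes_brush: clothes brush lying flat, 170 mm long, a bystander; origin at the centre of its underside, half way along
- gift_box: orange gift box 100 x 80 x 50 mm, a bystander; origin at the centre of its underside
Mind the look-alikes: they are no part of the job. Of the things that look like the case_yellow, the smallest one is meant.

How it is judged:
By the outcome, as a careful person would: the job done as asked, in the order asked, and still so for the second after the job is handed in, with the robot touching nothing.
Of case_red, case_blue, case_yellow, case_black only 3 to 4 are there at a start; the rules pass over those that are not, and their reading is None.
At some moment in a run one of case_red, case_blue, case_yellow, case_black may be knocked a few centimetres aside while the robot is not near it.
Once in a run the grip may slacken for a moment while it holds something.
It also fails if it takes over 210 s, if anything falls off the work surface, if the arm or the gripper's body presses on something with over 40 N, if the wrist force passes 120 N, or if a joint passes its speed limit or range.

## Working session

There is one attempt and no reset: what is moved stays moved. The work goes in short steps, Python scripts to look and compute and a shell command to move; the robot and the scene stay as the last step left them, time stands still between calls to the robot, and variables do not carry over. Pictures are saved under pics/ and viewed, and the job is handed in when it is done.

```bash
ls; mkdir -p pics; python3 - <<'E'
from station import monitor, viewer, ctrl
import cv2
o=monitor.get_obs(); print(o)
for n in ["side","top","wrist"]:
    c=viewer.camera(n); cv2.imwrite(f"pics/{n}0.png",c["img"][:,:,::-1])
    print(n,{k:v for k,v in c.items() if k!="img"})
E
```

```text
pics
{'time_s': 0.0, 'joints': array([-1.36602443e+00,  3.42717896e-01,  1.52505318e+00,  3.57212579e-06,
        1.27538004e+00, -1.45985021e-01]), 'joint_vel': array([ 0.0003174 ,  0.00091   ,  0.0013105 , -0.00068295, -0.00047134,
       -0.0016677 ]), 'tau': array([-2.13426916e-03, -4.33687949e+01, -2.46014571e+01, -3.72610357e-04,
        7.95203290e-03, -2.22863946e-05]), 'tool_pos': array([ 0.18034716, -0.49265453,  0.25561581]), 'tcp_rot': array([-7.78944249e-04,  9.84660368e-01,  1.74480236e-01, -2.11934196e-05]), 'ft_force': array([ 0.93607404,  0.57484104, -0.40043627]), 'ft_torque': array([-0.0302713 , -0.01916895, -0.04095145]), 'gripper_width': 0.0855790919695737}
side {'fx': 473.8505355409956, 'fy': 473.8505355409956, 'cx': 280.37441149322535, 'cy': 213.61383711117517, 'R': array([[-0.89548017, -0.44485477, -0.0148153 ],
       [-0.30877224,  0.64483499, -0.69917633],
       [ 0.32058535, -0.62152399, -0.71479575]]), 't': array([0.50076776, 0.21762388, 1.38908101])}
top {'fx': 414.15091407787423, 'fy': 414.15091407787423, 'cx': 276.0675612011017, 'cy': 214.63820067304545, 'R': array([[-0.01299325, -0.99990715,  0.00410776],
       [-0.98844061,  0.01222344, -0.151115  ],
       [ 0.15105075, -0.00602375, -0.98850766]]), 't': array([0.01627085, 0.55066489, 1.37849014])}
wrist {'fx': 291.4708750624935, 'fy': 291.4708750624935, 'cx': 277.60892791889876, 'cy': 211.4266588280197, 'mount': array([[-5.80725940e-05, -9.63607897e-01, -2.67319691e-01,
         6.73175512e-02],
       [ 9.99999925e-01,  4.67116664e-05, -3.85621874e-04,
         2.85864687e-04],
       [ 3.84075231e-04, -2.67319693e-01,  9.63607822e-01,
        -1.17059154e-01],
       [ 0.00000000e+00,  0.00000000e+00,  0.00000000e+00,
         1.00000000e+00]])}
```

View pics/top0.png

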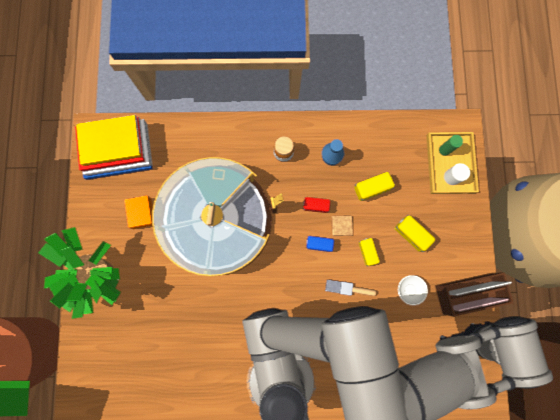

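View pics/side0.png

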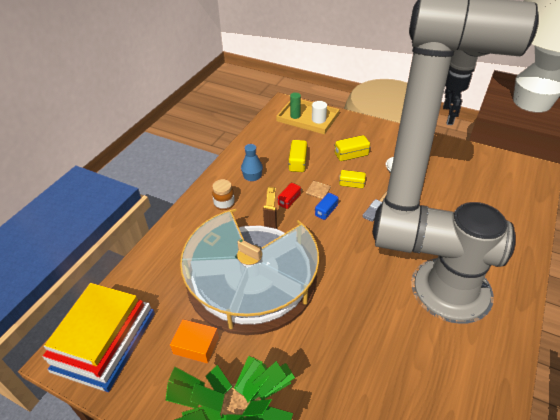

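View pics/wrist0.png

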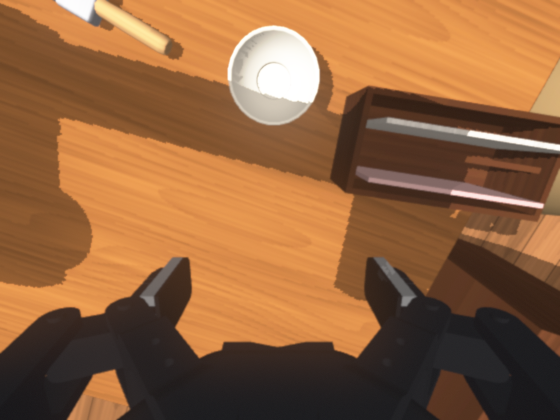

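```bash
cat > h.py <<'E'
import numpy as np, cv2
from station import monitor, viewer, ctrl
from scipy.spatial.transform import Rotation as Ro
def q2R(q): return Ro.from_quat([q[1],q[2],q[3],q[0]]).as_matrix()
def pose():
    o=monitor.get_obs(); return np.array(o["tool_pos"]),q2R(o["tcp_rot"]),o
def cam(n,save=None):
    p,R,o=pose(); c=viewer.camera(n)
    if n=="wrist":
        M=c["mount"]; Rc=R@M[:3,:3]; C=R@M[:3,3]+p
        c["R"]=Rc.T; c["t"]=-Rc.T@C
    c["C"]=-c["R"].T@c["t"]
    if save: cv2.imwrite(f"pics/{save}.png",c["img"][:,:,::-1])
    return c
def unp(c,u,v,z):
    d=c["R"].T@np.array([(u-c["cx"])/c["fx"],(v-c["cy"])/c["fy"],1.]); C=c["C"]
    return C+d*(z-C[2])/d[2]
def proj(c,X):
    x=c["R"]@np.asarray(X,float)+c["t"]; return np.array([c["fx"]*x[0]/x[2]+c["cx"],c["fy"]*x[1]/x[2]+c["cy"]])
def crop(c,u0,v0,u1,v1,k,name):
    cv2.imwrite(f"pics/{name}.png",cv2.resize(c["img"][v0:v1,u0:u1,::-1],None,fx=k,fy=k,interpolation=cv2.INTER_CUBIC))
def rel(target,yaw=None):
    """tool-frame delta in units (250mm) to target tcp; wz units"""
    p,R,o=pose(); d=R.T@(np.asarray(target)-p)/0.25
    print("p",p.round(4),"tool x dir yaw deg",np.degrees(np.arctan2(R[1,0],R[0,0])).round(2),"dxyz units",d.round(3),"F",np.round(o["ft_force"],1),"w",round(o["gripper_width"],4),"t",round(o["time_s"],2),"tilt",(R[:,2]).round(3))
    return d
E
python3 - <<'E'
from h import *
c=cam("top"); crop(c,130,130,290,290,5,"c1"); crop(c,270,130,450,290,4,"c2")
c=cam("side"); crop(c,170,170,330,330,5,"c3")
E
```

```text
(no output)
```

View pics/c1.png

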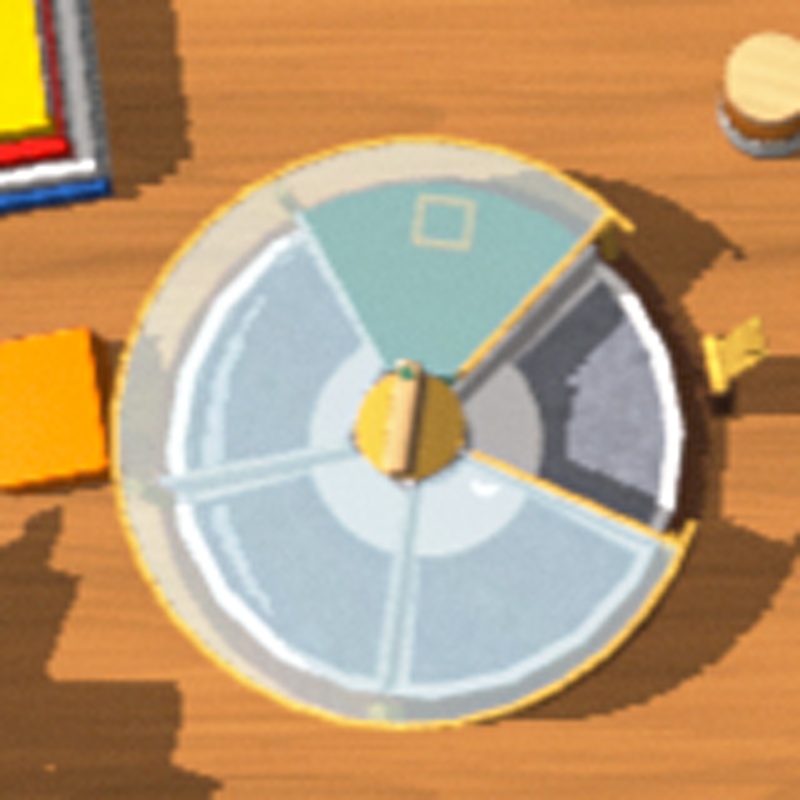

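View pics/c2.png

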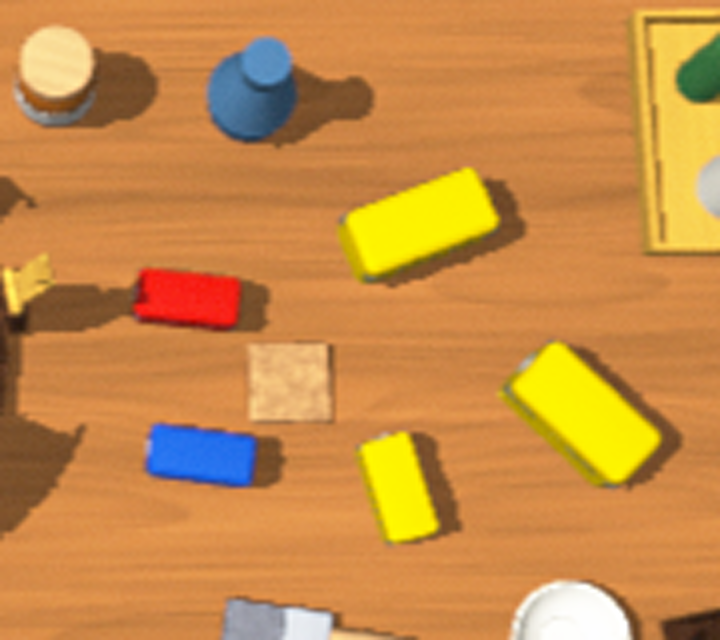

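View pics/c3.png

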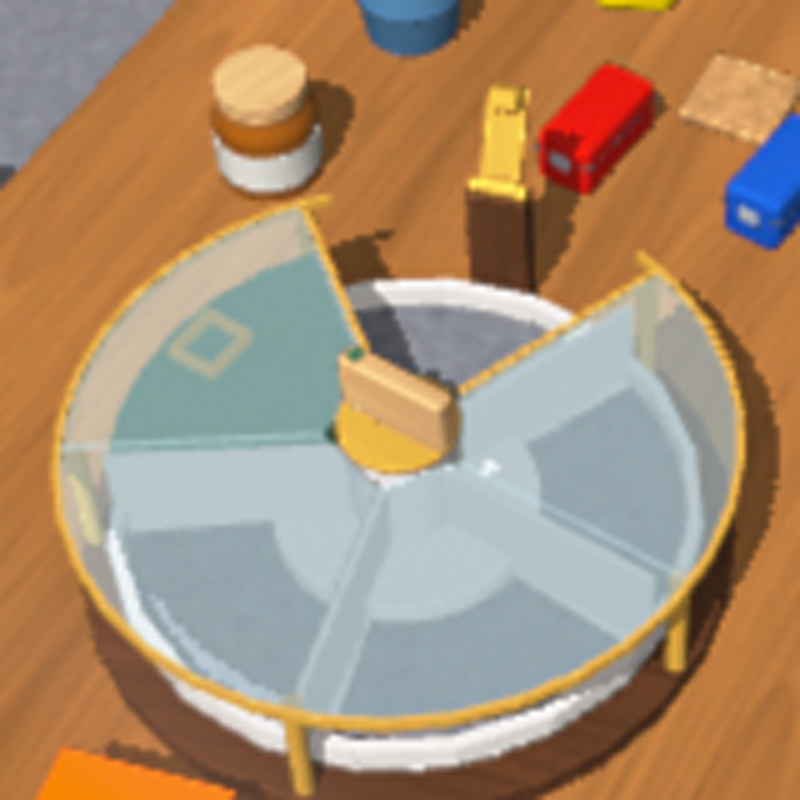

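```bash
cat >> h.py <<'E'
from scipy.optimize import minimize
def mask(c,col):
    hsv=cv2.cvtColor(c["img"],cv2.COLOR_RGB2HSV); h,s,v=cv2.split(hsv)
    r={"red":((h<6)|(h>172))&(s>170)&(v>70),"blue":(h>108)&(h<125)&(s>150)&(v>90),"yellow":(h>25)&(h<34)&(s>150)&(v>90)}[col]
    return r.astype(np.uint8)
def boxpts(x,y,yaw,z0=0.,L=.09,W=.044,H=.046,b=.004):
    P=[]
    for sx in(-1,1):
        for sy in(-1,1):
            for sz in(0,1):
                for k in range(3):
                    a=np.array([sx*L/2,sy*W/2,sz*H]); ins=np.array([sx*b,sy*b,(b if sz else -b)]);
                    q=a-ins; q[k]=a[k]; P.append(q)
    P=np.array(P); c,s=np.cos(yaw),np.sin(yaw)
    return np.c_[x+c*P[:,0]-s*P[:,1],y+s*P[:,0]+c*P[:,1],z0+P[:,2]]
def fitbox(views,guess,z0=0.,L=.09,W=.044,H=.046):
    """views: list of (cam, mask limited)"""
    def cost(q):
        e=0
        for c,m in views:
            pts=np.array([proj(c,p) for p in boxpts(q[0],q[1],q[2],z0,L,W,H)])
            im=np.zeros(m.shape,np.uint8); hull=cv2.convexHull((pts*16).astype(np.int32))
            cv2.fillConvexPoly(im,hull,1,cv2.LINE_8,4)
            e+=1-(im&m).sum()/max(1,(im|m).sum())
        return e
    best=None
    for dy in (0,.3,-.3,.8,-.8,1.5):
        r=minimize(cost,[guess[0],guess[1],guess[2]+dy],method="Nelder-Mead",options=dict(initial_simplex=[[guess[0],guess[1],guess[2]+dy],[guess[0]+.012,guess[1],guess[2]+dy],[guess[0],guess[1]+.012,guess[2]+dy],[guess[0],guess[1],guess[2]+dy+.2]],xatol=1e-4,fatol=1e-4))
        if best is None or r.fun<best.fun: best=r
    return best.x,best.fun
def comp(m,u,v,win=30):
    """connected comp nearest to u,v"""
    n,l,st,ce=cv2.connectedComponentsWithStats(m)
    k=min((i for i in range(1,n) if st[i,4]>30),key=lambda i:np.hypot(*(ce[i]-[u,v])))
    return (l==k).astype(np.uint8),ce[k],st[k]
E
python3 - <<'E'
from h import *
t=cam("top"); s=cam("side"); print("C",t["C"],s["C"])
for col,uv,us in [("red",(317,205),(289,196)),("blue",(320,243),(326,206)),("yellow",(370,252),(352,180)),("yellow",(376,186),(298,156)),("yellow",(417,233),(352,148))]:
    mt,ce,st=comp(mask(t,col),*uv); ms,ces,sts=comp(mask(s,col),*us)
    g=unp(t,*ce,.035)
    for vs in ([(t,mt)],[(s,ms)],[(t,mt),(s,ms)]):
        q,e=fitbox(vs,[g[0],g[1],0]); print(col,uv,st[4],sts[4],q.round(4),np.degrees(q[2]).round(1),round(e,3))
f=lambda u,v,z: unp(t,u/5+130,v/5+130,z).round(4)
print("edges",f(630,225,.105),f(690,530,.105)); print("handle",f(408,365,.152),f(398,470,.152)); print("hinge",f(717,365,.103))
pts=np.array([f(*p,.105)[:2] for p in [(402,135),(117,420),(400,727),(250,175),(150,290),(160,570),(250,690),(560,665)]])
from scipy.optimize import least_squares
r=least_squares(lambda q:np.hypot(pts[:,0]-q[0],pts[:,1]-q[1])-q[2],[.5,.2,.19]);print(r.x,r.fun.round(4))
E
```

```text
C [0.33628898 0.01784199 1.44579494] [0.07030479 0.94578461 1.1524857 ]
red (317, 205) 334 355 [ 0.5896 -0.1336  1.5452] 88.5 0.177
red (317, 205) 334 355 [ 0.5893 -0.127   1.5465] 88.6 0.172
red (317, 205) 334 355 [ 0.5894 -0.1301 -1.5964] -91.5 0.353
blue (320, 243) 222 346 [ 0.4513 -0.1381  1.5664] 89.8 0.423
blue (320, 243) 222 346 [ 0.454  -0.1404  1.5516] 88.9 0.211
blue (320, 243) 222 346 [ 0.4541 -0.1389 -1.5948] -91.4 0.657
yellow (370, 252) 323 350 [ 0.4209 -0.3082  0.3297] 18.9 0.263
yellow (370, 252) 323 350 [ 0.4235 -0.303   0.296 ] 17.0 0.222
yellow (370, 252) 323 350 [ 0.4242 -0.3057  0.3141] 18.0 0.488
yellow (376, 186) 612 456 [ 0.6541 -0.3343 -1.255 ] -71.9 0.289
yellow (376, 186) 612 456 [ 0.6499 -0.3239  1.8182] 104.2 0.282
yellow (376, 186) 612 456 [ 0.6515 -0.3288 -1.3042] -74.7 0.59
yellow (417, 233) 659 560 [ 0.484  -0.4736  0.7996] 45.8 0.275
yellow (417, 233) 659 560 [ 0.4781 -0.4783  0.5388] 30.9 0.359
yellow (417, 233) 659 560 [ 0.4809 -0.4773  0.7853] 45.0 0.646
edges [0.6752 0.0746 0.105 ] [0.4713 0.0368 0.105 ]
handle [0.5739 0.2139 0.152 ] [0.5068 0.2195 0.152 ]
hinge [0.5804 0.0179 0.103 ]
[0.54592896 0.21972521 0.19403165] [-0.0009 -0.0027  0.0049  0.0045 -0.0002 -0.007   0.007  -0.0056]
```

```bash
python3 - <<'E'
from h import *
rel([.45,-.08,.42])
E
```

```text
p [ 0.1804 -0.493   0.2561] tool x dir yaw deg 20.1 dxyz units [ 1.58  -1.181 -0.655] F [0.1 0.2 0.6] w 0.0855 t 0.35 tilt [-0.  0. -1.]
```

```bash
python3 -m handwheel '[[0.18,-0.14,-0.08,0,0,0],[0.19,-0.14,-0.08,0,0,0],[0.19,-0.14,-0.08,0,0,0.3],[0.19,-0.14,-0.08,0,0,0.3],[0.19,-0.14,-0.08,0,0,0.3],[0.19,-0.14,-0.08,0,0,0.3],[0.19,-0.14,-0.08,0,0,0.25],[0.1,-0.1,-0.05,0,0,0]]' 1; python3 - <<'E'
from h import *
rel([.45,-.08,.42]); print(monitor.get_obs()["joints"].round(3))
c=cam("wrist","w1"); t=cam("top","t1")
for X in [(.543,.218,.152),(.589,-.13,.046),(.454,-.139,.046),(.424,-.3057,.046)]: print(proj(c,X).round(0))
E
```

```text
time_s: 1.35
tool_pos: [0.4448, -0.131, 0.4097]
tcp_rot: [0.0, 0.996, 0.089, 0.001]
ft_force: [0.8, -0.8, 0.6]
gripper_width: 0.0853
p [ 0.4448 -0.131   0.4097] tool x dir yaw deg 10.23 dxyz units [ 0.057 -0.197 -0.041] F [ 0.8 -0.8  0.6] w 0.0853 t 1.35 tilt [ 0.001 -0.    -1.   ]
[-0.452  0.149  1.366  0.     1.625  0.94 ]
[-5. 49.]
[294.  80.]
[283. 169.]
[376. 203.]
```

View pics/w1.png

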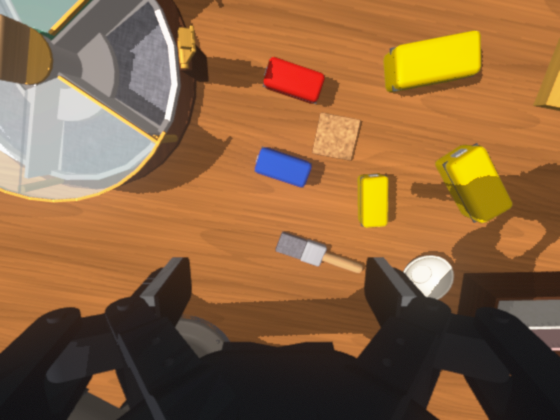

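View pics/t1.png

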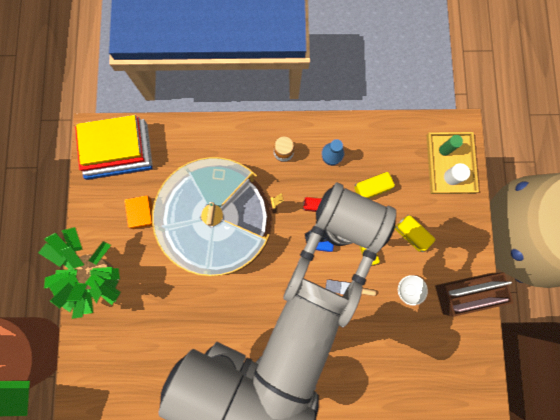

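```bash
python3 -m handwheel '[[0.06,-0.2,0,0,0,0],[0.06,-0.2,0,0,0,0],[0.06,-0.2,0,0,0,0],[0.06,-0.2,0,0,0,0],[0.06,-0.2,0,0,0,0],[0,-0.04,0,0,0,0],[0,0,0,0,0,0],[0,0,0,0,0,0]]'; python3 - <<'E'
from h import *
rel([.45,.15,.42]); print(monitor.get_obs()["joints"].round(3))
c=cam("wrist","w2"); crop(c,150,0,430,210,2.85,"w2c")
for X in [(.543,.218,.152),(.543,.218,.105),(.5804,.0179,.103)]: print(proj(c,X).round(0))
E
```

```text
time_s: 2.45
tool_pos: [0.4715, 0.1345, 0.4088]
tcp_rot: [0.0, 0.996, 0.087, -0.0]
ft_force: [-0.1, -0.2, -0.1]
gripper_width: 0.0857
p [0.4715 0.1345 0.4088] tool x dir yaw deg 10.03 dxyz units [-0.074 -0.076 -0.045] F [-0.1 -0.2 -0.1] w 0.0857 t 2.45 tilt [-0.    -0.001 -1.   ]
[ 1.220e-01  2.040e-01  1.301e+00 -1.000e-03  1.637e+00  1.517e+00]
[220. 116.]
[227. 117.]
[374. 116.]
```

View pics/w2.png

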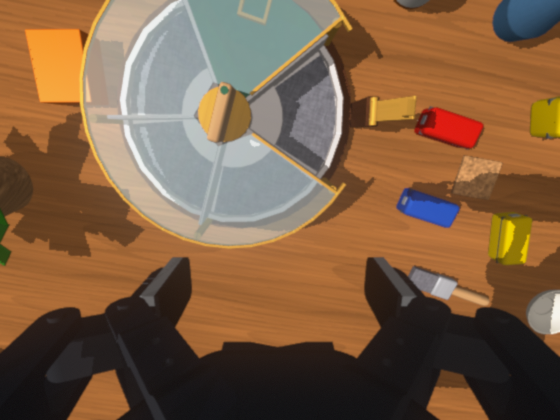

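View pics/w2c.png

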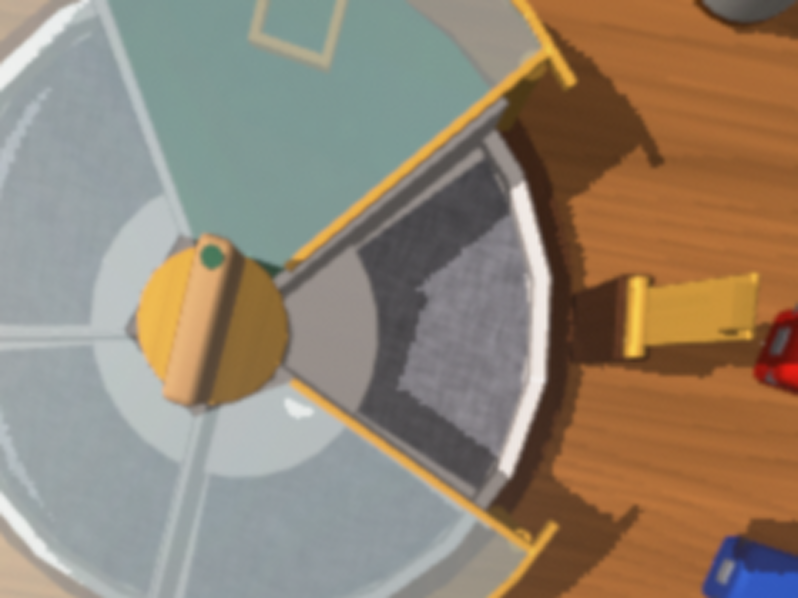

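```bash
python3 - <<'E'
from h import *
c=cam("wrist")
f=lambda u,v,z: unp(c,u/2.85+150,v/2.85,z)[:2]
a=lambda d:np.degrees(np.arctan2(d[1],d[0])).round(2)
e1=f(290,265,.105),f(545,60,.105); e2=f(293,382,.105),f(525,545,.105)
print(e1,e2,a(e1[1]-e1[0]),a(e2[1]-e2[0]))
A=np.c_[e1[1]-e1[0],-(e2[1]-e2[0])]; s=np.linalg.solve(A,e2[0]-e1[0]); print("apex",e1[0]+s[0]*(e1[1]-e1[0]))
h=f(215,240,.152),f(188,403,.152); print("handle",(h[0]+h[1])/2,a(h[0]-h[1]),np.linalg.norm(h[0]-h[1]))
hp=f(638,317,.105); print("hinge",hp,"hub",f(212,325,.108))
for ax in [(.5425,.2185),(.5405,.2167)]: print(a(hp-np.array(ax)),np.linalg.norm(hp-ax))
# tip end
print(f(755,275,.165),f(757,338,.165))
E
```

```text
(array([0.57995873, 0.18869298]), array([0.68386029, 0.08971895])) (array([0.52736877, 0.17920208]), array([0.46781608, 0.049024  ])) -43.61 -114.58
apex [0.54635448 0.22070355]
handle [0.54560756 0.21778722] -2.76 0.06775269157926882
hinge [0.58598494 0.02068001] hub [0.5467413 0.2210626]
-77.6 0.2025430528227499
-76.94 0.20122801997820378
[ 0.60308725 -0.004072  ] [ 0.57972432 -0.01216063]
```

```bash
python3 -m handwheel '[[0.05,0.19,0.09,0,0,0],[0.05,0.19,0.11,0,0,0],[0.05,0.19,0.11,0,0,0],[0.05,0.19,0.11,0,0,0],[0.05,0.19,0.11,0,0,0],[0.03,0.17,0.11,0,0,0],[0,0,0,0,0,-1],[0,0,0,0,0,-1]]'; python3 -m handwheel '[[0,0,0,0,0,-1],[0,0,0,0,0,-1],[0,0,0,0,0,-1],[0,0,0,0,0,-1],[0,0,0,0,0,-1],[0,0,0,0,0,-1],[0,0,0,0,0,-1],[0,0,0,0,0,-1]]';python3 -m handwheel '[[0,0,0,0,0,-1],[0,0,0,0,0,-0.5],[0,0,0,0,0,0],[0,0,0,0,0,0],[0,0,0,0,0,0],[0,0,0,0,0,0],[0,0,0,0,0,0],[0,0,0,0,0,0]]'; python3 - <<'E'
from h import *
rel([.5895,-.13,.25]); print(monitor.get_obs()["joints"].round(3))
c=cam("wrist","w3")
for q in boxpts(.5895,-.13,np.radians(88.8),b=0)[1::3]: print(proj(c,q).round(0),end=' ')
m,ce,st=comp(mask(c,"red"),*proj(c,[.59,-.13,.04])); print(st)
print(fitbox([(c,m)],[.59,-.13,1.55]))
E
```

```text
time_s: 3.55
tool_pos: [0.5892, -0.1294, 0.248]
tcp_rot: [-0.0, 0.978, 0.207, -0.001]
ft_force: [0.8, 0.2, -0.7]
gripper_width: 0.085
time_s: 4.55
tool_pos: [0.5893, -0.1286, 0.2488]
tcp_rot: [0.0, 0.772, 0.636, -0.0]
ft_force: [0.8, -0.6, -0.7]
gripper_width: 0.0854
time_s: 5.55
tool_pos: [0.5897, -0.1273, 0.2488]
tcp_rot: [0.0, 0.712, 0.702, -0.0]
ft_force: [-0.6, -0.5, -0.5]
gripper_width: 0.0853
p [ 0.5897 -0.1273  0.2488] tool x dir yaw deg 89.2 dxyz units [-0.011 -0.001 -0.005] F [-0.6 -0.5 -0.5] w 0.0853 t 5.55 tilt [ 0. -0. -1.]
[-0.34   0.492  1.308 -0.     1.341 -0.326]
[294. 221.] [296. 233.] [261. 221.] [259. 233.] [296. 152.] [298. 155.] [260. 152.] [258. 154.] [ 258  152   44   80 2817]
(array([ 0.59058121, -0.13101096,  1.4432657 ]), np.float64(0.11135646687697165))
```

View pics/w3.png

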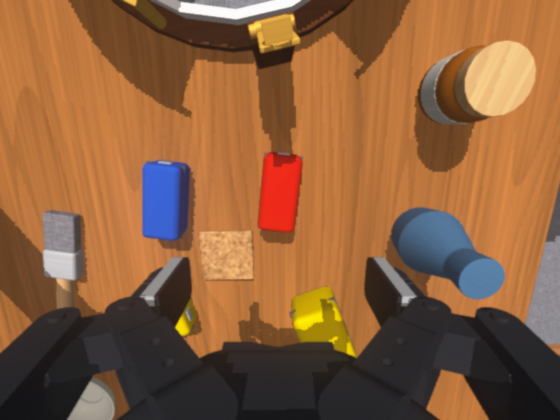

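```bash
python3 -m handwheel '[[-0.01,0,0.1,0,0,0.95],[0,0,0.15,0,0,0],[0,0,0.15,0,0,0],[0,0,0.15,0,0,0],[0,0,0.15,0,0,0],[0,0,0.1,0,0,0],[0,0,0.02,0,0,0],[0,0,0,0,0,0]]'; python3 - <<'E'
from h import *
rel([.5906,-.131,.042])
E
```

```text
time_s: 6.6
tool_pos: [0.59, -0.13, 0.0443]
tcp_rot: [0.0, 0.751, 0.66, 0.0]
ft_force: [-0.7, 0.2, 0.7]
gripper_width: 0.0852
p [ 0.59   -0.13    0.0443] tool x dir yaw deg 82.67 dxyz units [-0.004  0.003  0.009] F [-0.7  0.2  0.7] w 0.0852 t 6.6 tilt [ 0.001 -0.    -1.   ]
```

```bash
python3 -m handwheel '[[-0.004,0.003,0.01,0,0,0],[0,0,0,0,0,0],[0,0,0,0,0,0],[0,0,0,0,0,0],[0,0,0,0,0,0],[0,0,0,0,0,0],[0,0,0,0,0,0],[0,0,0,0,0,0]]' 0; python3 - <<'E'
from h import *
rel([.5906,-.131,.042])
E
```

```text
time_s: 7.6
tool_pos: [0.5908, -0.1312, 0.0423]
tcp_rot: [0.001, 0.751, 0.66, 0.0]
ft_force: [0.7, -0.4, 6.3]
gripper_width: 0.0432
p [ 0.5908 -0.1312  0.0423] tool x dir yaw deg 82.67 dxyz units [ 0.001 -0.001  0.001] F [ 0.7 -0.4  6.3] w 0.0432 t 7.6 tilt [ 0.002 -0.001 -1.   ]
```

```bash
python3 -m handwheel '[[0,0,-0.1,0,0,0],[0,0,-0.15,0,0,0],[0,0,-0.2,0,0,0],[0,0,-0.2,0,0,0],[0,0,-0.2,0,0,1],[0,0,-0.02,0,0,1],[0,0,0,0,0,1],[0,0,0,0,0,1]]'; python3 -m handwheel '[[0,0,0,0,0,1],[0,0,0,0,0,1],[0,0,0,0,0,1],[0,0,0,0,0,1],[0,0,0,0,0,1],[0,0,0,0,0,1],[0,0,0,0,0,0.43],[0,0,0,0,0,0]]'; python3 - <<'E'
from h import *
rel([.5689,.1022,.26])
E
```

```text
time_s: 8.6
tool_pos: [0.59, -0.1309, 0.2586]
tcp_rot: [-0.0, 0.887, 0.461, -0.0]
ft_force: [0.7, 0.8, -1.3]
gripper_width: 0.0433
time_s: 9.6
tool_pos: [0.59, -0.1309, 0.2584]
tcp_rot: [-0.0, 0.995, 0.096, -0.0]
ft_force: [0.2, -0.6, -0.6]
gripper_width: 0.0428
p [ 0.59   -0.1309  0.2584] tool x dir yaw deg 10.98 dxyz units [ 0.095 -0.931 -0.006] F [ 0.2 -0.6 -0.6] w 0.0428 t 9.6 tilt [-0.001  0.    -1.   ]
```

```bash
python3 -m handwheel '[[0.01,-0.12,0,0,0,0],[0.02,-0.17,0,0,0,0],[0.02,-0.17,0,0,0,0],[0.02,-0.17,0,0,0,0],[0.02,-0.17,0,0,0,0],[0.005,-0.13,0,0,0,0],[0,0,0,0,0,0],[0,0,0,0,0,0]]'; python3 - <<'E'
from h import *
rel([.5689,.1022,.07])
c=cam("wrist","w4")
t=cam("top"); crop(t,130,130,330,280,4,"t4"); s=cam("side"); crop(s,170,130,370,280,4,"s4")
E
```

```text
time_s: 10.6
tool_pos: [0.5694, 0.1014, 0.2587]
tcp_rot: [0.0, 0.995, 0.096, -0.0]
ft_force: [-0.9, -0.7, -1.2]
gripper_width: 0.0431
p [0.5694 0.1014 0.2587] tool x dir yaw deg 11.0 dxyz units [-0.001 -0.004  0.755] F [-0.9 -0.7 -1.2] w 0.0431 t 10.6 tilt [-0.    -0.001 -1.   ]
```

View pics/w4.png

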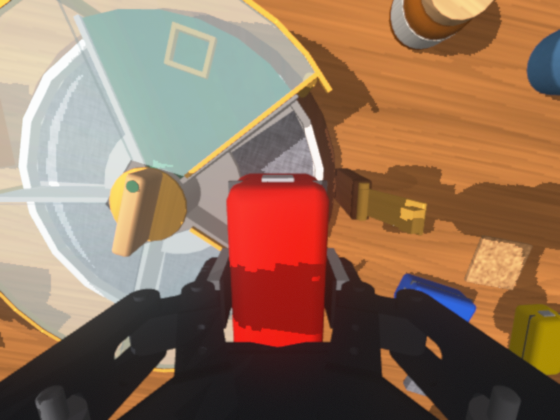

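View pics/s4.png

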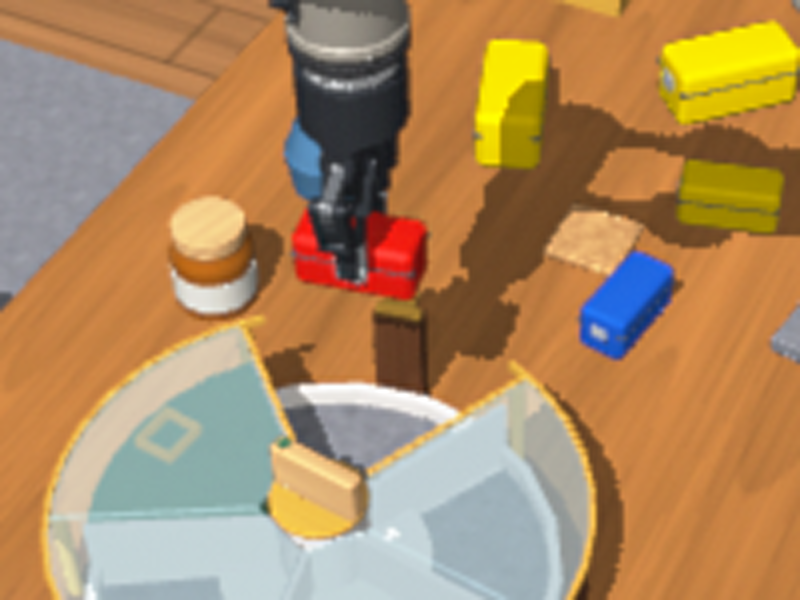

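```bash
python3 -m handwheel '[[0,0,0.1,0,0,0],[0,0,0.13,0,0,0],[0,0,0.13,0,0,0],[0,0,0.13,0,0,0],[0,0,0.12,0,0,0],[0,0,0.08,0,0,0],[0,0,0.04,0,0,0],[0,0,0.01,0,0,0]]'; python3 - <<'E'
from h import *
rel([.5689,.1022,.0705])
E
```

```text
time_s: 11.75
tool_pos: [0.5695, 0.1013, 0.0736]
tcp_rot: [0.0, 0.995, 0.095, -0.0]
ft_force: [0.8, 0.6, -0.6]
gripper_width: 0.043
p [0.5695 0.1013 0.0736] tool x dir yaw deg 10.92 dxyz units [-0.002 -0.004  0.012] F [ 0.8  0.6 -0.6] w 0.043 t 11.75 tilt [-0. -0. -1.]
```

```bash
python3 -m handwheel '[[0,-0.003,0.01,0,0,0],[0,0,0.002,0,0,0],[0,0,0,0,0,0],[0,0,0,0,0,0],[0,0,0,0,0,0],[0,0,0,0,0,0],[0,0,0,0,0,0],[0,0,0,0,0,0]]'; python3 -m handwheel '[[0,0,0,0,0,0],[0,0,0,0,0,0],[0,0,0,0,0,0],[0,0,0,0,0,0],[0,0,-0.1,0,0,0],[0,0,-0.15,0,0,0],[0,0,-0.2,0,0,0],[0,0,-0.2,0,0,0]]' 0.74; python3 - <<'E'
from h import *
rel([.546,.220,.25])
c=cam("wrist","w5"); 
E
```

```text
time_s: 12.75
tool_pos: [0.5692, 0.1025, 0.0708]
tcp_rot: [0.0, 0.995, 0.095, -0.0]
ft_force: [-0.2, -0.3, -1.5]
gripper_width: 0.043
time_s: 13.75
tool_pos: [0.569, 0.1025, 0.2347]
tcp_rot: [0.0, 0.995, 0.095, -0.0]
ft_force: [1.3, 0.2, -0.6]
gripper_width: 0.0632
p [0.569  0.1025 0.2347] tool x dir yaw deg 10.95 dxyz units [-0.001 -0.479 -0.061] F [ 1.3  0.2 -0.6] w 0.0632 t 13.75 tilt [-0. -0. -1.]
```

View pics/w5.png

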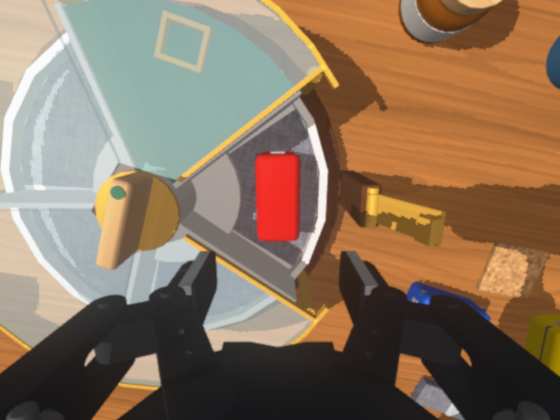

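```bash
python3 - <<'E'
from h import *
c=cam("wrist"); crop(c,60,130,220,290,5,"w5c")
E
```

```text
(no output)
```

View pics/w5c.png

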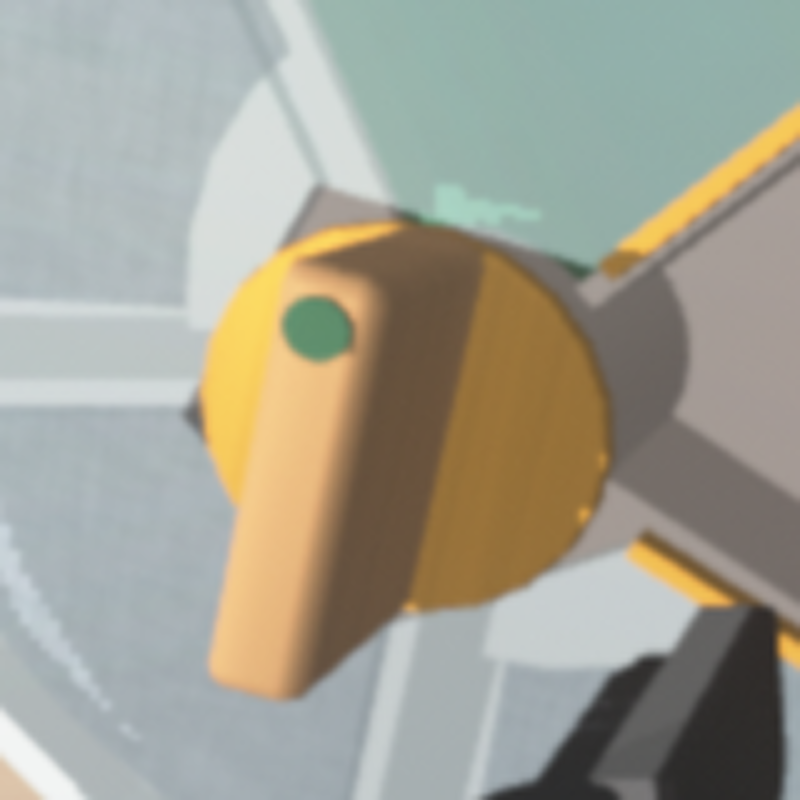

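```bash
python3 - <<'E'
from h import *
c=cam("wrist")
f=lambda u,v: unp(c,u/5+60,v/5+130,.152)[:2]
a,b=f(336,264),f(256,686); d=a-b; print((a+b)/2,np.degrees(np.arctan2(d[1],d[0])),np.linalg.norm(d))
for p,q in (((290,270),(210,665)),((383,280),(300,695))):
    d=f(*p)-f(*q); print(np.degrees(np.arctan2(d[1],d[0])))
E
```

```text
[0.54952689 0.21742449] -6.792284495399245 0.06856067989262148
-7.86172069283362
-6.871480652026654
```

```bash
python3 -m handwheel '[[0,-0.08,0,0,0,0],[0,-0.12,0,0,0,0],[0,-0.12,0,0,0,0],[0,-0.1,0,0,0,0],[0,-0.056,0,0,0,0],[0,0,0,0,0,0.9],[0,0,0.05,0,0,0.9],[0,0,0.08,0,0,0.82]]';python3 -m handwheel '[[0,0,0.09,0,0,0],[0,0,0.09,0,0,0],[0,0,0.05,0,0,0],[0,0,0,0,0,0],[0,0,0,0,0,0],[0,0,0,0,0,0],[0,0,0,0,0,0],[0,0,0,0,0,0]]'; python3 - <<'E'
from h import *
rel([.5465,.2195,.142])
print(monitor.get_obs()["joints"].round(2))
E
```

```text
time_s: 14.9
tool_pos: [0.5464, 0.2197, 0.2]
tcp_rot: [0.0, 0.998, -0.063, -0.0]
ft_force: [0.5, 0.2, -0.5]
gripper_width: 0.0633
time_s: 15.9
tool_pos: [0.5467, 0.2194, 0.1436]
tcp_rot: [-0.0, 0.998, -0.062, 0.0]
ft_force: [0.1, 0.0, 0.7]
gripper_width: 0.0633
p [0.5467 0.2194 0.1436] tool x dir yaw deg -7.06 dxyz units [-0.001 -0.     0.006] F [0.1 0.  0.7] w 0.0633 t 15.9 tilt [ 0.001  0.    -1.   ]
[ 0.25  0.56  1.49 -0.    1.08  1.95]
```

Close on the handle.

```bash
python3 -m handwheel '[[0,0,0.006,0,0,0],[0,0,0,0,0,0],[0,0,0,0,0,0],[0,0,0,0,0,0],[0,0,0,0,0,0],[0,0,0,0,0,0],[0,0,0,0,0,0],[0,0,0,0,0,0]]' 0; python3 - <<'E'
from h import *
rel([.5465,.2195,.142])
E
```

```text
time_s: 16.9
tool_pos: [0.5467, 0.2209, 0.1419]
tcp_rot: [-0.001, 0.998, -0.062, 0.0]
ft_force: [0.5, 7.2, -0.3]
gripper_width: 0.0151
p [0.5467 0.2209 0.1419] tool x dir yaw deg -7.06 dxyz units [-0.     0.005 -0.   ] F [ 0.5  7.2 -0.3] w 0.0151 t 16.9 tilt [ 0.001  0.002 -1.   ]
```

```bash
python3 -m handwheel '[[0,-0.008,0,0,0,-0.4],[0,0,0,0,0,-0.8],[0,0,0,0,0,-0.9],[0,0,0,0,0,-0.9],[0,0,0,0,0,-0.9],[0,0,0,0,0,-0.9],[0,0,0,0,0,-0.9],[0,0,0,0,0,-0.9]]'; python3 -m handwheel '[[0,0,0,0,0,-0.9],[0,0,0,0,0,-0.9],[0,0,0,0,0,-0.9],[0,0,0,0,0,-0.8],[0,0,0,0,0,-0.37],[0,0,0,0,0,0],[0,0,0,0,0,0],[0,0,0,0,0,0]]';python3 - <<'E'
from h import *
rel([.5465,.2195,.142]); o=monitor.get_obs(); print(o["ft_torque"],o["joints"].round(2))
c=cam("wrist","w6")
E
```

```text
time_s: 17.9
tool_pos: [0.5467, 0.2211, 0.1419]
tcp_rot: [0.0, 0.944, 0.33, -0.0]
ft_force: [-0.7, 0.4, 1.6]
gripper_width: 0.015
time_s: 18.9
tool_pos: [0.5467, 0.2212, 0.1419]
tcp_rot: [0.0, 0.844, 0.537, -0.0]
ft_force: [-2.8, -2.4, 4.4]
gripper_width: 0.015
p [0.5467 0.2212 0.1419] tool x dir yaw deg 64.91 dxyz units [-0.006  0.002 -0.   ] F [-2.8 -2.4  4.4] w 0.015 t 18.9 tilt [-0. -0. -1.]
[-0.37012993  0.26532825  0.11208009] [ 0.25  0.57  1.49 -0.    1.08  0.69]
```

View pics/w6.png

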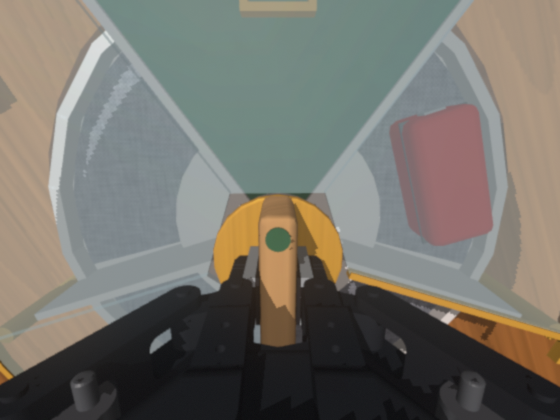

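```bash
python3 -m handwheel '[[0,0,0,0,0,0],[0,0,0,0,0,0],[0,0,0,0,0,0],[0,0,-0.08,0,0,0],[0,0,-0.12,0,0,0],[0,0,-0.12,0,0,0],[0,0,-0.12,0,0,0],[0,0,-0.05,0,0,0]]' 0.74; python3 -m handwheel '[[-0.15,0.03,0,0,0,0],[-0.21,0.04,0,0,0,0],[-0.21,0.04,0,0,0,-0.5],[-0.21,0.05,0,0,0,-0.5],[-0.21,0.04,0,0,0,-0.5],[-0.21,0.01,0,0,0,-0.5],[-0.2,-0.02,0,0,0,-0.5],[-0.06,0,0,0,0,-0.5]]' 1
python3 - <<'E'
from h import *
rel([.454,-.139,.26])
c=cam("wrist","w7"); t=cam("top","t7")
m,ce,st=comp(mask(c,"blue"),*proj(c,[.454,-.139,.04])); print(st)
print(fitbox([(c,m)],[.454,-.139,1.55]))
E
```

```text
time_s: 19.95
tool_pos: [0.5474, 0.2216, 0.266]
tcp_rot: [0.0, 0.844, 0.537, 0.001]
ft_force: [-0.2, -1.0, 0.2]
gripper_width: 0.0631
time_s: 20.95
tool_pos: [0.4679, -0.1424, 0.2635]
tcp_rot: [-0.001, 0.734, 0.679, -0.0]
ft_force: [0.3, 0.7, 0.3]
gripper_width: 0.0855
p [ 0.4679 -0.1424  0.2635] tool x dir yaw deg 85.48 dxyz units [ 0.009 -0.056  0.014] F [0.3 0.7 0.3] w 0.0855 t 20.95 tilt [-0.001  0.    -1.   ]
[ 249  148   37   74 2469]
(array([ 0.45512496, -0.14113098,  4.60757169]), np.float64(0.1544520547945205))
```

View pics/w7.png

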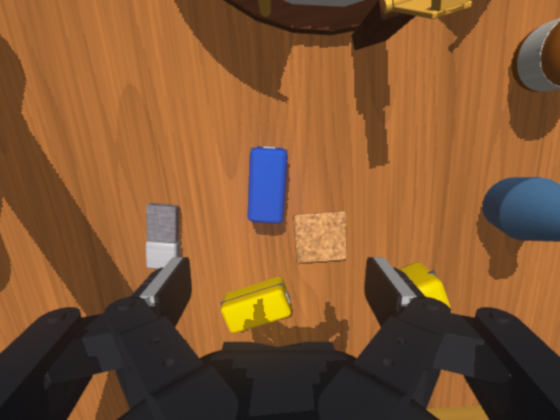

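View pics/t7.png

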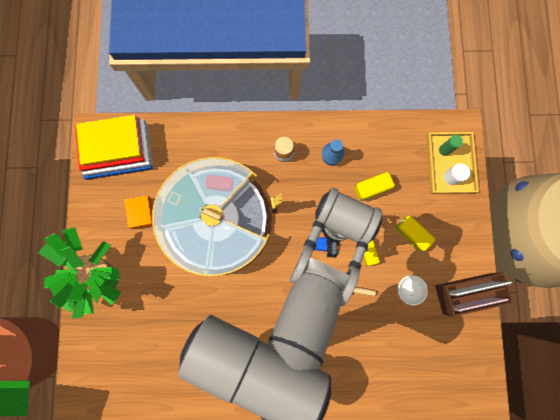

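```bash
python3 - <<'E'
from h import *
c=cam("wrist"); print(unp(c,268.5,183,.046)); rel([.455,-.141,.042])
for q in boxpts(.4551,-.1411,np.radians(84),b=0)[1::3]: print(proj(c,q).round(0),end=' ')
crop(c,210,120,330,240,5,"w7c")
E
```

```text
[ 0.4581813  -0.13192555  0.046     ]
p [ 0.4687 -0.1404  0.2636] tool x dir yaw deg 85.39 dxyz units [-0.007 -0.054  0.887] F [ 0.5  0.3 -0.1] w 0.0854 t 21.1 tilt [-0.001  0.001 -1.   ]
[284. 217.] [284. 228.] [251. 216.] [248. 227.] [286. 150.] [287. 152.] [251. 149.] [248. 151.]
```

View pics/w7c.png

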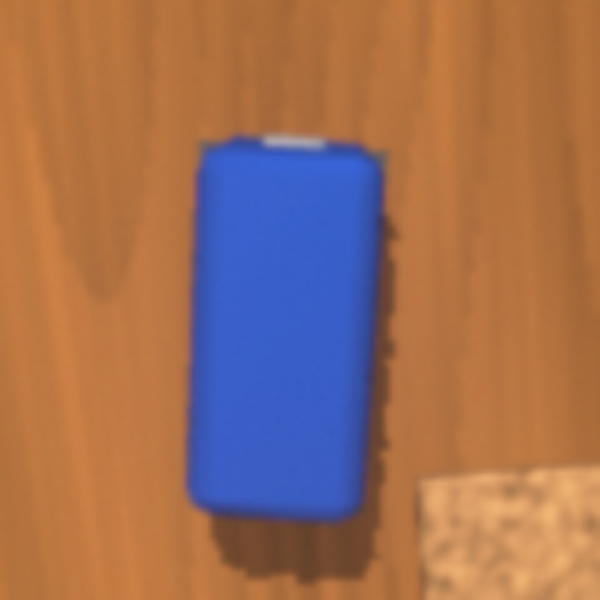

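```bash
python3 -m handwheel '[[0.005,-0.053,0.05,0,0,0.25],[0,0,0.15,0,0,0],[0,0,0.17,0,0,0],[0,0,0.17,0,0,0],[0,0,0.15,0,0,0],[0,0,0.12,0,0,0],[0,0,0.06,0,0,0],[0,0,0.01,0,0,0]]'; python3 -m handwheel '[[0,0,0.004,0,0,0],[0,0,0,0,0,0],[0,0,0,0,0,0],[0,0,0,0,0,0],[0,0,0,0,0,0],[0,0,0,0,0,0],[0,0,0,0,0,0],[0,0,0,0,0,0]]' 0; python3 - <<'E'
from h import *
rel([.4555,-.138,.042])
E
```

```text
time_s: 22.1
tool_pos: [0.4555, -0.1364, 0.0432]
tcp_rot: [-0.001, 0.744, 0.668, -0.0]
ft_force: [1.1, 0.2, 1.2]
gripper_width: 0.0855
time_s: 23.1
tool_pos: [0.4565, -0.1379, 0.0443]
tcp_rot: [0.001, 0.744, 0.668, 0.0]
ft_force: [0.1, 2.1, 6.5]
gripper_width: 0.0427
p [ 0.4565 -0.1379  0.0443] tool x dir yaw deg 83.82 dxyz units [-0.001 -0.004  0.009] F [0.1 2.1 6.5] w 0.0427 t 23.1 tilt [ 0.002 -0.001 -1.   ]
```

```bash
python3 -m handwheel '[[0,0,-0.1,0,0,0],[0,0,-0.15,0,0,0],[0,0,-0.2,0,0,0],[0,0,-0.2,0,0,0],[0,0,-0.2,0,0,1],[0,0,-0.01,0,0,1],[0,0,0,0,0,1],[0,0,0,0,0,1]]'; python3 -m handwheel '[[0,0,0,0,0,1],[0,0,0,0,0,1],[0,0,0,0,0,1],[0,0,0,0,0,1],[0,0,0,0,0,1],[0,0,0,0,0,1],[0,0,0,0,0,0.59],[0,0,0,0,0,0]]'; python3 - <<'E'
from h import *
rel([.5696,.1034,.26])
E
```

```text
time_s: 24.1
tool_pos: [0.4557, -0.1377, 0.2587]
tcp_rot: [0.0, 0.883, 0.47, 0.0]
ft_force: [-0.0, 0.3, -0.3]
gripper_width: 0.0432
time_s: 25.1
tool_pos: [0.4557, -0.1378, 0.2585]
tcp_rot: [0.0, 0.995, 0.096, 0.0]
ft_force: [-0.0, 0.1, -0.7]
gripper_width: 0.0431
p [ 0.4557 -0.1378  0.2585] tool x dir yaw deg 11.05 dxyz units [ 0.632 -0.859 -0.006] F [-0.   0.1 -0.7] w 0.0431 t 25.1 tilt [ 0. -0. -1.]
```

```bash
python3 -m handwheel '[[0.08,-0.1,0,0,0,0],[0.12,-0.16,0,0,0,0],[0.12,-0.16,0,0,0,0],[0.12,-0.16,0,0,0,0],[0.12,-0.16,0,0,0,0],[0.07,-0.12,0,0,0,0],[0,0,0,0,0,0],[0,0,0,0,0,0]]'; python3 - <<'E'
from h import *
rel([.5696,.1034,.0725])
c=cam("wrist","w8")
E
```

```text
time_s: 26.1
tool_pos: [0.5691, 0.1029, 0.2581]
tcp_rot: [0.0, 0.995, 0.097, -0.0]
ft_force: [-0.6, -0.1, -0.2]
gripper_width: 0.0431
p [0.5691 0.1029 0.2581] tool x dir yaw deg 11.08 dxyz units [ 0.003 -0.002  0.742] F [-0.6 -0.1 -0.2] w 0.0431 t 26.1 tilt [-0.001 -0.001 -1.   ]
```

View pics/w8.png

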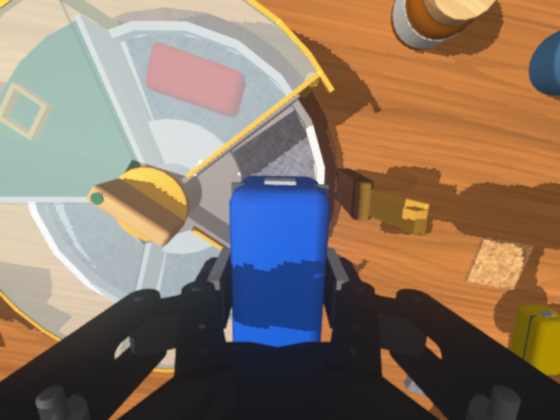

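```bash
python3 -m handwheel '[[0,0,0.1,0,0,0],[0,0,0.13,0,0,0],[0,0,0.13,0,0,0],[0,0,0.13,0,0,0],[0,0,0.12,0,0,0],[0,0,0.08,0,0,0],[0,0,0.04,0,0,0],[0,0,0.007,0,0,0]]';  python3 -m handwheel '[[0,0,0.004,0,0,0],[0,0,0,0,0,0],[0,0,0,0,0,0],[0,0,0,0,0,0],[0,0,0,0,0,0],[0,0,0,0,0,0],[0,0,0,0,0,0],[0,0,0,0,0,0]]'
```

```text
time_s: 27.15
tool_pos: [0.5693, 0.1026, 0.074]
tcp_rot: [0.0, 0.995, 0.096, -0.0]
ft_force: [0.4, 0.0, -0.6]
gripper_width: 0.0431
time_s: 28.15
tool_pos: [0.5694, 0.1033, 0.073]
tcp_rot: [0.0, 0.995, 0.096, -0.0]
ft_force: [-0.3, -0.7, -0.8]
gripper_width: 0.0431
```

```bash
python3 -m handwheel '[[0,0,0.004,0,0,0],[0,0,0,0,0,0],[0,0,0,0,0,0],[0,0,0,0,0,0],[0,0,0,0,0,0],[0,0,0,0,0,0],[0,0,0,0,0,0],[0,0,0,0,0,0]]'; python3 -m handwheel '[[0,0,0,0,0,0],[0,0,0,0,0,0],[0,0,0,0,0,0],[0,0,0,0,0,0],[0,0,-0.1,0,0,0],[0,0,-0.15,0,0,0],[0,0,-0.2,0,0,0],[0,0,-0.2,0,0,0]]' 0.74; python3 - <<'E'
from h import *
rel([.5467,.2212,.25])
c=cam("wrist","w9"); 
E
```

```text
time_s: 29.15
tool_pos: [0.5696, 0.1033, 0.0723]
tcp_rot: [0.0, 0.995, 0.096, 0.0]
ft_force: [-0.5, -0.4, 4.9]
gripper_width: 0.0433
time_s: 30.15
tool_pos: [0.5691, 0.1033, 0.2359]
tcp_rot: [0.0, 0.995, 0.096, -0.0]
ft_force: [0.5, -0.3, 0.4]
gripper_width: 0.0633
p [0.5691 0.1033 0.2359] tool x dir yaw deg 11.02 dxyz units [ 0.002 -0.48  -0.056] F [ 0.5 -0.3  0.4] w 0.0633 t 30.15 tilt [-0. -0. -1.]
```

View pics/w9.png

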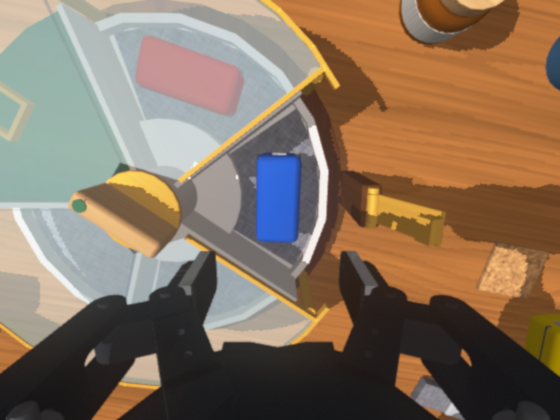

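```bash
python3 -m handwheel '[[0,-0.1,0,0,0,0],[0,-0.14,0,0,0,0],[0.002,-0.14,0,0,0,0],[0,-0.1,0,0,0,0],[0,0,0,0,0,-1],[0,0,0,0,0,-1],[0,0,0,0,0,-1],[0,0,0,0,0,-1]]';python3 -m handwheel '[[0,0,0,0,0,-1],[0,0,0,0,0,-1],[0,0,0.06,0,0,-1],[0,0,0.1,0,0,-0.85],[0,0,0.1,0,0,0],[0,0,0.08,0,0,0],[0,0,0.03,0,0,0],[0,0,0,0,0,0]]'; python3 - <<'E'
from h import *
rel([.5467,.2212,.142])
E
```

```text
time_s: 31.2
tool_pos: [0.5468, 0.2213, 0.2342]
tcp_rot: [0.0, 0.943, 0.332, -0.0]
ft_force: [-0.1, -0.2, -0.0]
gripper_width: 0.0633
time_s: 32.2
tool_pos: [0.5469, 0.2212, 0.1418]
tcp_rot: [-0.0, 0.843, 0.537, -0.0]
ft_force: [0.8, 0.6, 0.5]
gripper_width: 0.0636
p [0.5469 0.2212 0.1418] tool x dir yaw deg 65.0 dxyz units [-0.    -0.001 -0.001] F [0.8 0.6 0.5] w 0.0636 t 32.2 tilt [-0. -0. -1.]
```

```bash
python3 -m handwheel '[[0,0,0,0,0,0],[0,0,0,0,0,0],[0,0,0,0,0,0],[0,0,0,0,0,0],[0,0,0,0,0,0],[0,0,0,0,0,0],[0,0,0,0,0,0],[0,0,0,0,0,0]]' 0; python3 -m handwheel '[[0,0,0,0,0,-0.4],[0,0,0,0,0,-0.8],[0,0,0,0,0,-0.9],[0,0,0,0,0,-0.9],[0,0,0,0,0,-0.9],[0,0,0,0,0,-0.9],[0,0,0,0,0,-0.9],[0,0,0,0,0,-0.9]]'; python3 -m handwheel '[[0,0,0,0,0,-0.9],[0,0,0,0,0,-0.9],[0,0,0,0,0,-0.9],[0,0,0,0,0,-0.8],[0,0,0,0,0,-0.37],[0,0,0,0,0,0],[0,0,0,0,0,0],[0,0,0,0,0,0]]';python3 - <<'E'
from h import *
rel([.5467,.2212,.142]); o=monitor.get_obs(); print(o["ft_torque"],o["joints"].round(2))
E
```

```text
time_s: 33.2
tool_pos: [0.5468, 0.2215, 0.1429]
tcp_rot: [-0.0, 0.843, 0.537, 0.0]
ft_force: [-2.4, 0.8, 6.1]
gripper_width: 0.0151
time_s: 34.2
tool_pos: [0.5464, 0.2215, 0.1428]
tcp_rot: [-0.0, 0.569, 0.822, -0.0]
ft_force: [-4.3, 1.2, 6.1]
gripper_width: 0.0154
time_s: 35.2
tool_pos: [0.5462, 0.2213, 0.1428]
tcp_rot: [-0.0, 0.366, 0.93, -0.0]
ft_force: [-5.3, 0.4, 5.4]
gripper_width: 0.0149
p [0.5462 0.2213 0.1428] tool x dir yaw deg 137.0 dxyz units [-0.002  0.001  0.003] F [-5.3  0.4  5.4] w 0.0149 t 35.2 tilt [-0.001 -0.    -1.   ]
[0.00328363 0.86190967 0.11355726] [ 0.25  0.57  1.49  0.    1.08 -0.57]
```

```bash
python3 -m handwheel '[[0,0,0,0,0,0],[0,0,0,0,0,0],[0,0,0,0,0,0],[0,0,-0.08,0,0,0],[0,0,-0.12,0,0,0],[0,0,-0.15,0,0,0.5],[0,0,-0.15,0,0,1],[0,0,-0.05,0,0,1]]' 0.74;python3 -m handwheel '[[0,0,0,0,0,1],[0,0,0,0,0,1],[0,0,0,0,0,1],[0,0,0,0,0,1],[0,0,0,0,0,1],[0,0,0,0,0,1],[0,0,0,0,0,1],[0,0,0,0,0,1]]' 1; python3 -m handwheel '[[0,0,0,0,0,1],[0,0,0,0,0,1],[0,0,0,0,0,1],[0,0,0,0,0,1],[0,0,0,0,0,1],[0,0,0,0,0,1],[0,0,0,0,0,0.8],[0,0,0,0,0,0]]'; python3 - <<'E'
from h import *
rel([.424,-.306,.27])
c=cam("wrist","w10")
E
```

```text
time_s: 36.2
tool_pos: [0.5478, 0.2214, 0.2823]
tcp_rot: [0.002, 0.503, 0.864, 0.002]
ft_force: [0.3, -0.1, -0.2]
gripper_width: 0.0632
time_s: 37.2
tool_pos: [0.547, 0.2211, 0.2794]
tcp_rot: [0.0, 0.845, 0.534, -0.0]
ft_force: [-0.1, 0.5, -0.3]
gripper_width: 0.0855
time_s: 38.2
tool_pos: [0.547, 0.2211, 0.2794]
tcp_rot: [0.0, 0.988, 0.157, -0.0]
ft_force: [0.1, -0.5, 0.3]
gripper_width: 0.0853
p [0.547  0.2211 0.2794] tool x dir yaw deg 18.08 dxyz units [-1.122  1.852  0.038] F [ 0.1 -0.5  0.3] w 0.0853 t 38.2 tilt [-0. -0. -1.]
```

View pics/w10.png

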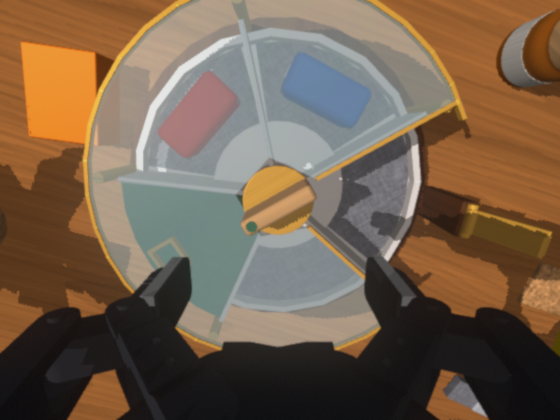

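```bash
python3 -m handwheel '[[-0.09,0.15,0,0,0,0],[-0.12,0.2,0,0,0,0],[-0.12,0.2,0,0,0,0],[-0.12,0.2,0,0,0,0],[-0.12,0.2,0,0,0,0],[-0.12,0.2,0,0,0,0],[-0.12,0.2,0,0,0,0],[-0.12,0.2,0,0,0,0]]';python3 -m handwheel '[[-0.12,0.2,0.02,0,0,0],[-0.07,0.1,0.02,0,0,0],[0,0,0,0,0,0],[0,0,0,0,0,0],[0,0,0,0,0,0],[0,0,0,0,0,0],[0,0,0,0,0,0],[0,0,0,0,0,0]]'
python3 - <<'E'
from h import *
rel([.424,-.306,.27])
c=cam("wrist","w11"); cam("top","t11")
m,ce,st=comp(mask(c,"yellow"),*proj(c,[.424,-.306,.04])); print(ce,st)
q,e=fitbox([(c,m)],[.424,-.306,.31]); print(q,np.degrees(q[2]),e)
for X in boxpts(*q,b=0)[1::3]: print(proj(c,X).round(0),end=' ')
E
```

```text
time_s: 39.25
tool_pos: [0.4452, -0.2211, 0.2798]
tcp_rot: [0.0, 0.987, 0.158, 0.0]
ft_force: [0.8, 0.4, 0.7]
gripper_width: 0.0853
time_s: 40.25
tool_pos: [0.424, -0.305, 0.2696]
tcp_rot: [0.0, 0.988, 0.157, 0.0]
ft_force: [0.3, -1.1, -0.7]
gripper_width: 0.0856
p [ 0.424  -0.305   0.2696] tool x dir yaw deg 18.06 dxyz units [-0.001  0.004 -0.001] F [ 0.3 -1.1 -0.7] w 0.0856 t 40.25 tilt [ 0. -0. -1.]
[276.35514918 186.07170356] [ 260  152   34   70 2078]
[ 0.42136092 -0.30551305  0.329238  ] 18.863947858874713 0.25759199714183634
[294. 217.] [296. 227.] [262. 217.] [260. 228.] [294. 150.] [296. 153.] [260. 151.] [257. 153.]
```

View pics/w11.png

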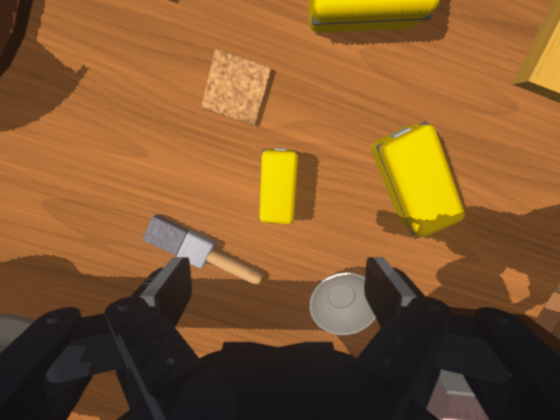

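View pics/t11.png

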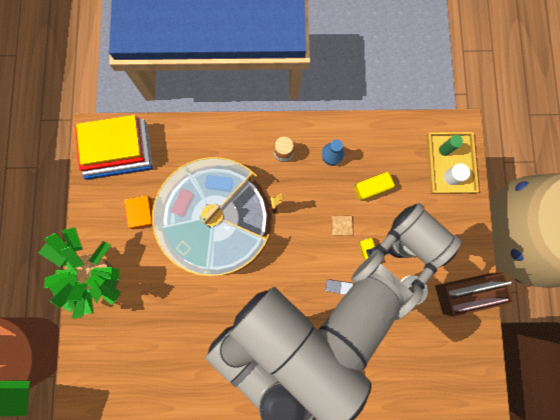

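```bash
python3 - <<'E'
from h import *
c=cam("wrist"); crop(c,220,120,480,250,3,"w11b"); crop(c,230,130,330,240,6,"w11c")
E
```

```text
(no output)
```

View pics/w11b.png

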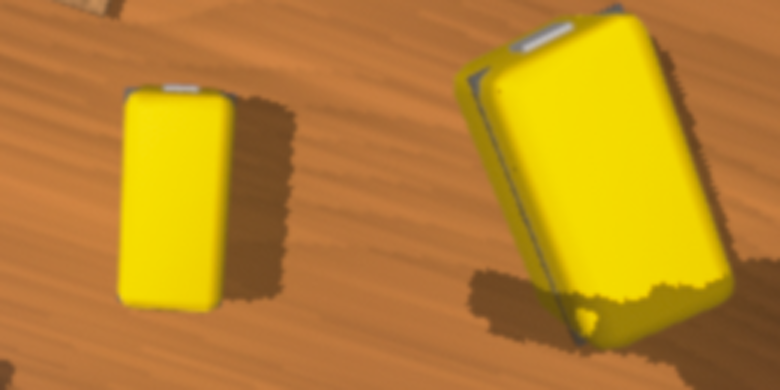

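View pics/w11c.png

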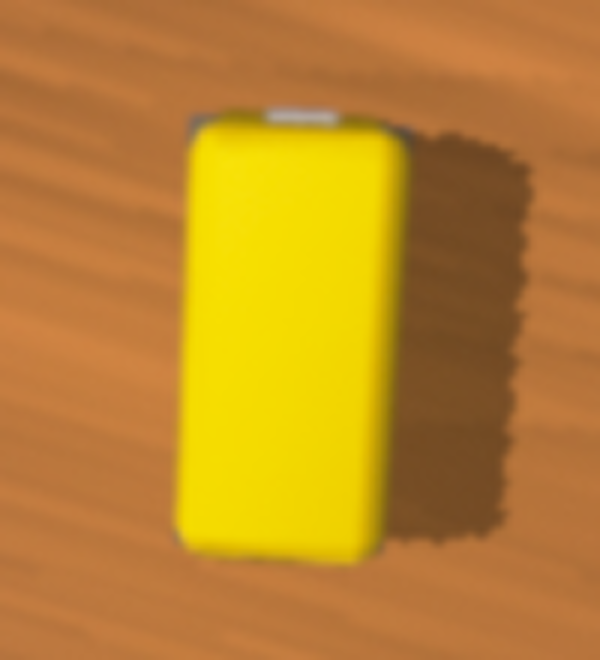

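```bash
python3 -m handwheel '[[0.003,0.004,0.05,0,0,0.42],[0,0,0.15,0,0,0],[0,0,0.18,0,0,0],[0,0,0.18,0,0,0],[0,0,0.15,0,0,0],[0,0,0.12,0,0,0],[0,0,0.06,0,0,0],[0,0,0.01,0,0,0]]'; python3 -m handwheel '[[0,0,0.004,0,0,0],[0,0,0,0,0,0],[0,0,0,0,0,0],[0,0,0,0,0,0],[0,0,0,0,0,0],[0,0,0,0,0,0],[0,0,0,0,0,0],[0,0,0,0,0,0]]' 0; python3 - <<'E'
from h import *
rel([.4251,-.3056,.042])
E
```

```text
time_s: 41.4
tool_pos: [0.4248, -0.3059, 0.0441]
tcp_rot: [-0.0, 0.991, 0.132, -0.0]
ft_force: [-1.1, -0.3, 0.0]
gripper_width: 0.0852
time_s: 42.4
tool_pos: [0.4255, -0.3065, 0.0447]
tcp_rot: [0.001, 0.991, 0.132, 0.001]
ft_force: [0.7, -0.3, 7.0]
gripper_width: 0.0431
p [ 0.4255 -0.3065  0.0447] tool x dir yaw deg 15.15 dxyz units [-0.001 -0.004  0.011] F [ 0.7 -0.3  7. ] w 0.0431 t 42.4 tilt [ 0.002 -0.002 -1.   ]
```

```bash
python3 -m handwheel '[[0,0,-0.1,0,0,0],[0,0,-0.15,0,0,0],[0,0,-0.2,0,0,0],[0,0,-0.2,0,0,0],[0,0,-0.2,0,0,0.6],[0,0,-0.01,0,0,0],[0,0,0,0,0,0],[0,0,0,0,0,0]]'; python3 - <<'E'
from h import *
rel([.5696,.1034,.26])
E
```

```text
time_s: 43.4
tool_pos: [0.4243, -0.3055, 0.2569]
tcp_rot: [-0.001, 0.995, 0.096, -0.001]
ft_force: [0.7, 0.5, -1.0]
gripper_width: 0.0427
p [ 0.4243 -0.3055  0.2569] tool x dir yaw deg 11.04 dxyz units [ 0.884 -1.494 -0.01 ] F [ 0.7  0.5 -1. ] w 0.0427 t 43.4 tilt [-0.002  0.002 -1.   ]
```

```bash
python3 -m handwheel '[[0.06,-0.1,0,0,0,0],[0.12,-0.2,0,0,0,0],[0.12,-0.2,0,0,0,0],[0.12,-0.2,0,0,0,0],[0.12,-0.2,0,0,0,0],[0.12,-0.2,0,0,0,0],[0.12,-0.2,0,0,0,0],[0.104,-0.194,-0.01,0,0,0]]';python3 -m handwheel '[[0,0,0,0,0,0],[0,0,0,0,0,0],[0,0,0,0,0,0],[0,0,0,0,0,0],[0,0,0,0,0,0],[0,0,0,0,0,0],[0,0,0,0,0,0],[0,0,0,0,0,0]]'; python3 - <<'E'
from h import *
rel([.5696,.1034,.0725])
c=cam("wrist","w12")
E
```

```text
time_s: 44.4
tool_pos: [0.5704, 0.1048, 0.2592]
tcp_rot: [0.0, 0.995, 0.096, -0.002]
ft_force: [0.8, 0.2, -0.3]
gripper_width: 0.0425
time_s: 45.4
tool_pos: [0.5704, 0.1029, 0.2611]
tcp_rot: [0.0, 0.995, 0.096, 0.0]
ft_force: [-0.5, -0.1, -1.0]
gripper_width: 0.0431
p [0.5704 0.1029 0.2611] tool x dir yaw deg 11.03 dxyz units [-0.003 -0.003  0.754] F [-0.5 -0.1 -1. ] w 0.0431 t 45.4 tilt [ 0. -0. -1.]
```

View pics/w12.png

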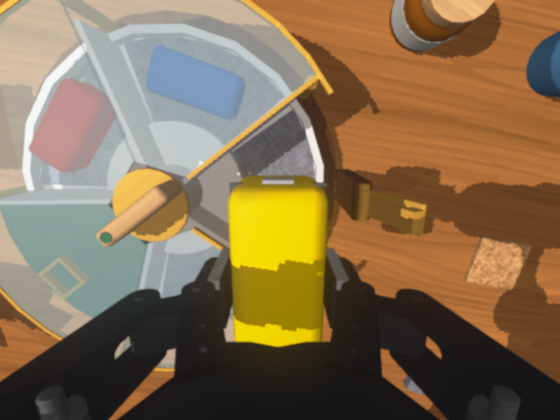

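```bash
python3 -m handwheel '[[-0.003,-0.003,0.1,0,0,0],[0,0,0.13,0,0,0],[0,0,0.13,0,0,0],[0,0,0.13,0,0,0],[0,0,0.12,0,0,0],[0,0,0.08,0,0,0],[0,0,0.05,0,0,0],[0,0,0.009,0,0,0]]';  python3 -m handwheel '[[0,0,0.004,0,0,0],[0,0,0,0,0,0],[0,0,0,0,0,0],[0,0,0,0,0,0],[0,0,0,0,0,0],[0,0,0,0,0,0],[0,0,0,0,0,0],[0,0,0,0,0,0]]'
```

```text
time_s: 46.45
tool_pos: [0.5694, 0.1035, 0.0732]
tcp_rot: [0.0, 0.995, 0.096, -0.0]
ft_force: [-0.4, 0.7, -0.7]
gripper_width: 0.0429
time_s: 47.45
tool_pos: [0.5695, 0.1035, 0.0728]
tcp_rot: [0.0, 0.995, 0.096, -0.0]
ft_force: [-0.5, -0.9, -0.6]
gripper_width: 0.0429
```

```bash
python3 -m handwheel '[[0,0,0.003,0,0,0],[0,0,0,0,0,0],[0,0,0,0,0,0],[0,0,0,0,0,0],[0,0,0,0,0,0],[0,0,0,0,0,0],[0,0,0,0,0,0],[0,0,0,0,0,0]]'; python3 -m handwheel '[[0,0,0,0,0,0],[0,0,0,0,0,0],[0,0,0,0,0,0],[0,0,0,0,0,0],[0,0,-0.1,0,0,0],[0,0,-0.15,0,0,0],[0,0,-0.2,0,0,0],[0,0,-0.2,0,0,0]]' 0.74; python3 - <<'E'
from h import *
rel([.5465,.2212,.25])
c=cam("wrist","w13"); 
E
```

```text
time_s: 48.45
tool_pos: [0.5698, 0.1035, 0.0727]
tcp_rot: [0.0, 0.995, 0.096, 0.0]
ft_force: [-1.0, -0.7, 6.0]
gripper_width: 0.0431
time_s: 49.45
tool_pos: [0.5693, 0.1035, 0.2359]
tcp_rot: [0.0, 0.995, 0.096, -0.0]
ft_force: [0.9, -0.7, -0.5]
gripper_width: 0.0632
p [0.5693 0.1035 0.2359] tool x dir yaw deg 11.02 dxyz units [ 0.001 -0.48  -0.056] F [ 0.9 -0.7 -0.5] w 0.0632 t 49.45 tilt [-0. -0. -1.]
```

View pics/w13.png

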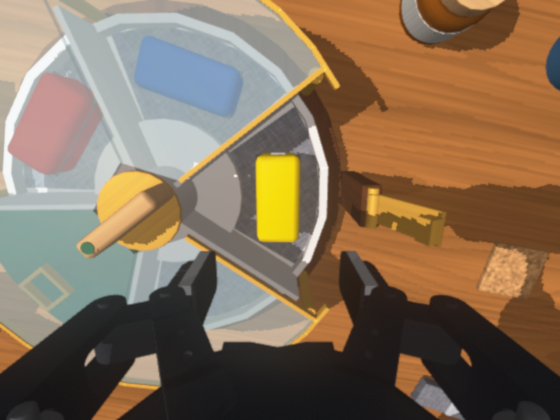

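```bash
python3 -m handwheel '[[0,-0.1,0,0,0,0],[0,-0.14,0,0,0,0],[0.001,-0.14,0,0,0,0],[0,-0.1,0,0,0,0],[0,0,0,0,0,1],[0,0,0,0,0,1],[0,0,0,0,0,1],[0,0,0,0,0,1]]';python3 -m handwheel '[[0,0,0,0,0,1],[0,0,0,0,0,1],[0,0,0.06,0,0,1],[0,0,0.1,0,0,0.85],[0,0,0.1,0,0,0],[0,0,0.08,0,0,0],[0,0,0.03,0,0,0],[0,0,0,0,0,0]]'; python3 - <<'E'
from h import *
rel([.5465,.2212,.142]);print(monitor.get_obs()["joints"].round(2))
E
```

```text
time_s: 50.5
tool_pos: [0.5468, 0.2213, 0.2342]
tcp_rot: [0.0, 0.989, -0.145, -0.0]
ft_force: [-0.4, -0.9, 0.5]
gripper_width: 0.0633
time_s: 51.5
tool_pos: [0.5468, 0.2213, 0.1418]
tcp_rot: [0.0, 0.931, -0.366, -0.0]
ft_force: [0.0, 0.1, 0.9]
gripper_width: 0.0633
p [0.5468 0.2213 0.1418] tool x dir yaw deg -42.95 dxyz units [-0.     0.001 -0.001] F [0.  0.1 0.9] w 0.0633 t 51.5 tilt [-0.001 -0.    -1.   ]
[ 0.25  0.57  1.49 -0.    1.08  2.58]
```

```bash
python3 -m handwheel '[[0,0,0,0,0,0],[0,0,0,0,0,0],[0,0,0,0,0,0],[0,0,0,0,0,0],[0,0,0,0,0,0],[0,0,0,0,0,0],[0,0,0,0,0,0],[0,0,0,0,0,0]]' 0; python3 -m handwheel '[[0,0,0,0,0,-0.4],[0,0,0,0,0,-0.8],[0,0,0,0,0,-0.9],[0,0,0,0,0,-0.9],[0,0,0,0,0,-0.9],[0,0,0,0,0,-0.9],[0,0,0,0,0,-0.9],[0,0,0,0,0,-0.9]]'; python3 -m handwheel '[[0,0,0,0,0,-0.9],[0,0,0,0,0,-0.9],[0,0,0,0,0,-0.9],[0,0,0,0,0,-0.9],[0,0,0,0,0,-0.9],[0,0,0,0,0,-0.9],[0,0,0,0,0,-0.9],[0,0,0,0,0,-0.9]]'; python3 -m handwheel '[[0,0,0,0,0,-0.9],[0,0,0,0,0,-0.9],[0,0,0,0,0,-0.9],[0,0,0,0,0,-0.9],[0,0,0,0,0,-0.9],[0,0,0,0,0,-0.9],[0,0,0,0,0,-0.9],[0,0,0,0,0,-0.84]]';python3 - <<'E'
from h import *
rel([.5465,.2212,.142])
E
```

```text
time_s: 52.5
tool_pos: [0.5467, 0.2209, 0.1428]
tcp_rot: [0.0, 0.931, -0.366, 0.0]
ft_force: [-2.0, -2.9, 5.2]
gripper_width: 0.015
time_s: 53.5
tool_pos: [0.5467, 0.221, 0.1428]
tcp_rot: [0.0, 1.0, 0.023, 0.0]
ft_force: [-2.9, -2.6, 5.2]
gripper_width: 0.0153
time_s: 54.5
tool_pos: [0.5467, 0.2211, 0.1428]
tcp_rot: [-0.0, 0.899, 0.439, 0.0]
ft_force: [-3.4, -1.8, 4.6]
gripper_width: 0.0155
time_s: 55.5
tool_pos: [0.5465, 0.2211, 0.1428]
tcp_rot: [0.0, 0.635, 0.773, -0.0]
ft_force: [-2.2, -1.4, 7.0]
gripper_width: 0.0152
p [0.5465 0.2211 0.1428] tool x dir yaw deg 101.23 dxyz units [ 0.    -0.     0.003] F [-2.2 -1.4  7. ] w 0.0152 t 55.5 tilt [-0. -0. -1.]
```

```bash
python3 -m handwheel '[[0,0,0,0,0,0],[0,0,0,0,0,0],[0,0,0,0,0,0],[0,0,-0.08,0,0,0],[0,0,-0.12,0,0,0],[0,0,-0.12,0,0,0],[0,0,-0.12,0,0,0],[0,0,-0.03,0,0,0]]' 0.74; python3 -m handwheel '[[-0.1,0,0,0,0,0],[-0.2,0,0,0,0,0],[-0.2,0,0,0,0,0],[-0.2,0,0,0,0,0],[-0.2,0,0,0,0,0],[-0.16,0,0,0,0,0],[-0.1,0,0,0,0,0],[0,0,0,0,0,0]]' 0;python3 - <<'E'
from h import *
rel([.602,-.0635,.16])
c=cam("wrist","w14"); s=cam("side"); crop(s,170,130,370,280,4,"s14")
E
```

```text
time_s: 56.5
tool_pos: [0.5476, 0.2216, 0.2614]
tcp_rot: [0.001, 0.636, 0.772, 0.002]
ft_force: [0.8, 0.1, -0.9]
gripper_width: 0.0635
time_s: 57.5
tool_pos: [0.602, -0.0651, 0.2579]
tcp_rot: [-0.001, 0.637, 0.771, -0.001]
ft_force: [0.4, 0.2, 0.3]
gripper_width: 0.0
p [ 0.602  -0.0651  0.2579] tool x dir yaw deg 100.84 dxyz units [0.006 0.002 0.392] F [0.4 0.2 0.3] w 0.0 t 57.5 tilt [-0.002  0.    -1.   ]
```

View pics/w14.png

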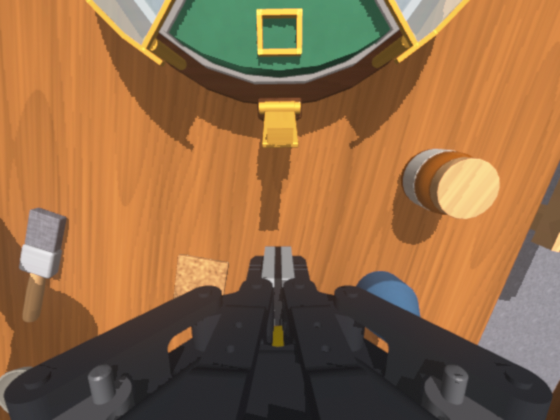

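View pics/s14.png

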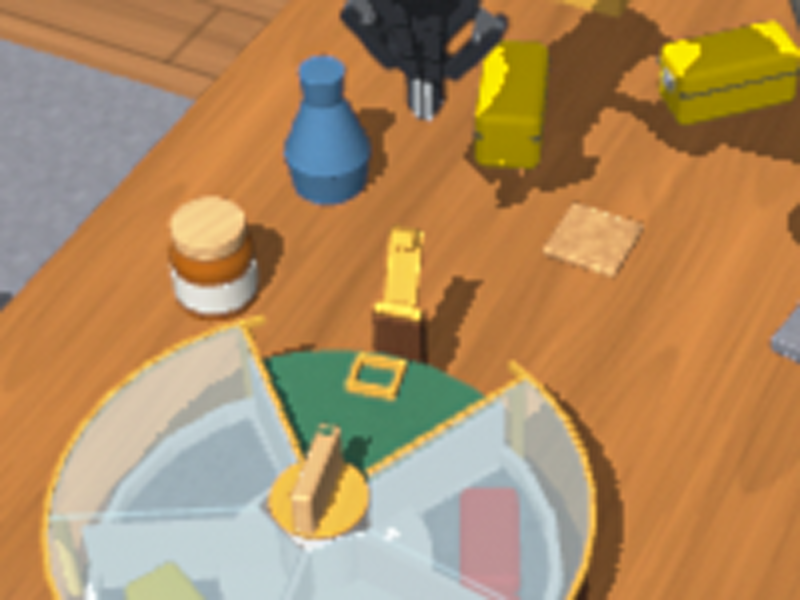

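```bash
python3 -m handwheel '[[0,0,0.1,0,0,0],[0,0,0.14,0,0,0],[0,0,0.1,0,0,0],[0,0,0.05,0,0,0],[0.04,0,0,0,0,0],[0.06,0,0,0,0,0],[0.06,0,0,0,0,0],[0.06,0,0,0,0,0]]';python3 -m handwheel '[[0.05,0,0,0,0,0],[0.05,0,0,0,0,0],[0.05,0,0,0,0,0],[0.05,0,0,0,0,0],[0,0,0,0,0,0],[0,0,0,0,0,0],[0,0,0,0,0,0],[0,0,0,0,0,0]]'; python3 - <<'E'
from h import *
d=rel([.602,-.0635,.16]);p=pose()[0]; print("r",np.hypot(*(p[:2]-[.5467,.2212])))
s=cam("side"); crop(s,170,130,370,280,4,"s15")
E
```

```text
time_s: 58.6
tool_pos: [0.592, -0.0084, 0.163]
tcp_rot: [0.001, 0.636, 0.772, 0.0]
ft_force: [1.6, -2.1, 1.4]
gripper_width: 0.0003
time_s: 59.6
tool_pos: [0.5822, 0.0395, 0.162]
tcp_rot: [-0.0, 0.636, 0.772, -0.0]
ft_force: [0.0, 0.2, -0.1]
gripper_width: 0.0002
p [0.5822 0.0395 0.162 ] tool x dir yaw deg 101.0 dxyz units [-0.419 -0.001  0.008] F [ 0.   0.2 -0.1] w 0.0002 t 59.6 tilt [-0. -0. -1.]
r 0.18517541510415397
```

View pics/s15.png

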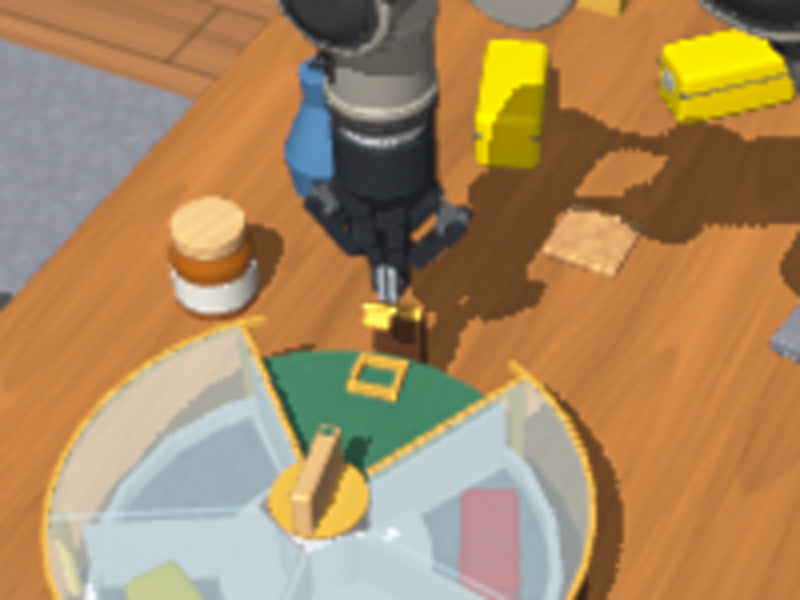

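```bash
python3 -m handwheel '[[0.04,0,0,0,0,0],[0.04,0,0,0,0,0],[0,0,0.02,0,0,0],[0,0,0.02,0,0,0],[0,0,0.02,0,0,0],[0,0,0.02,0,0,0],[0,0,0.01,0,0,0],[0,0,0,0,0,0]]'; python3 - <<'E'
from h import *
d=rel([.602,-.0635,.133]);p=pose()[0]; print("r",np.hypot(*(p[:2]-[.5467,.2212])))
E
```

```text
time_s: 60.65
tool_pos: [0.5782, 0.0592, 0.1392]
tcp_rot: [-0.0, 0.636, 0.772, -0.0]
ft_force: [0.8, 0.1, -0.1]
gripper_width: -0.0001
p [0.5782 0.0592 0.1392] tool x dir yaw deg 101.02 dxyz units [-0.5   -0.     0.025] F [ 0.8  0.1 -0.1] w -0.0001 t 60.65 tilt [-0.001 -0.    -1.   ]
r 0.16506994439552114
```

```bash
python3 -m handwheel '[[0,0,0.008,0,0,0],[0,0,0.005,0,0,0],[0,0,0.005,0,0,0],[0,0,0.004,0,0,0],[0,0,0.003,0,0,0],[0,0,0,0,0,0],[0,0,0,0,0,0],[0,0,0,0,0,0]]'; python3 - <<'E'
from h import *
d=rel([.602,-.0635,.133])
s=cam("side"); crop(s,170,130,370,280,4,"s16")
E
```

```text
time_s: 61.65
tool_pos: [0.5783, 0.0593, 0.1332]
tcp_rot: [-0.0, 0.636, 0.772, -0.0]
ft_force: [0.1, -0.4, 0.8]
gripper_width: 0.0
p [0.5783 0.0593 0.1332] tool x dir yaw deg 101.02 dxyz units [-0.5   -0.001  0.001] F [ 0.1 -0.4  0.8] w 0.0 t 61.65 tilt [-0. -0. -1.]
```

View pics/s16.png

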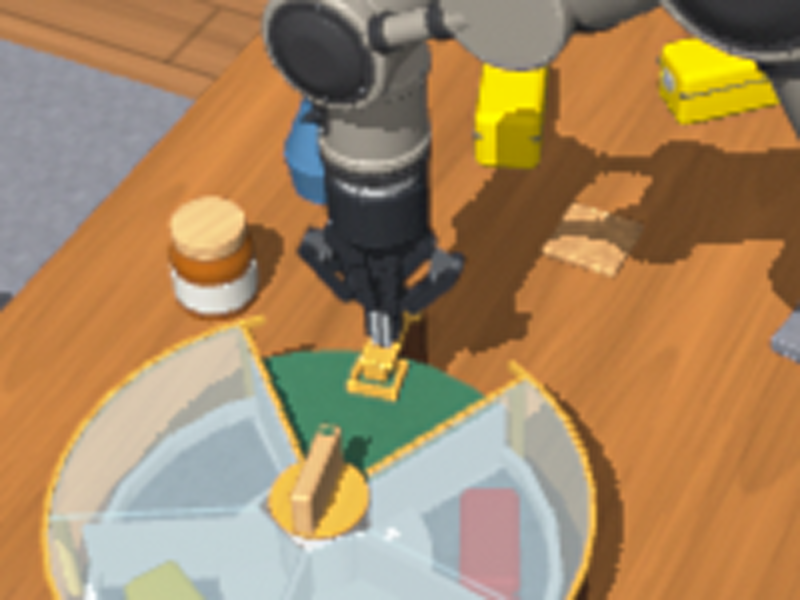

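Nearly down; press on gently until resistance builds.

```bash
python3 -m handwheel '[[0,0,0.004,0,0,0],[0,0,0.004,0,0,0],[0,0,0.004,0,0,0],[0,0,0,0,0,0],[0,0,0,0,0,0],[0,0,0,0,0,0],[0,0,0,0,0,0],[0,0,0,0,0,0]]'; python3 - <<'E'
from h import *
d=rel([.602,-.0635,.133])
E
```

```text
time_s: 62.7
tool_pos: [0.5786, 0.0594, 0.1329]
tcp_rot: [0.001, 0.636, 0.772, 0.001]
ft_force: [-6.7, -0.3, 17.7]
gripper_width: 0.0002
p [0.5786 0.0594 0.1329] tool x dir yaw deg 101.04 dxyz units [-0.5   -0.002 -0.   ] F [-6.7 -0.3 17.7] w 0.0002 t 62.7 tilt [ 0.002 -0.    -1.   ]
```

```bash
python3 -m handwheel '[[0,0,-0.03,0,0,0],[0,0,-0.1,0,0,0],[0,0,-0.15,0,0,0],[0,0,-0.15,0,0,0],[-0.15,0,-0.1,0,0,0],[-0.2,0,-0.1,0,0,0],[-0.2,0,0,0,0,0],[-0.15,0,0,0,0,0]]'; python3 - <<'E'
from h import *
d=rel([.602,-.0635,.133])
c=cam("wrist","w17");t=cam("top","t17"); crop(t,130,130,330,280,4,"t17c"); s=cam("side"); crop(s,170,130,370,280,4,"s17")
crop(c,190,20,370,150,4,"w17c")
print(proj(t,[.5593,.1565,.108]),proj(t,[.5856,.021,.105]))
E
```

```text
time_s: 63.7
tool_pos: [0.6121, -0.1145, 0.288]
tcp_rot: [0.0, 0.636, 0.771, 0.0]
ft_force: [1.2, 0.1, -0.0]
gripper_width: -0.0
p [ 0.6121 -0.1145  0.288 ] tool x dir yaw deg 100.97 dxyz units [ 0.208 -0.001  0.62 ] F [ 1.2  0.1 -0. ] w -0.0 t 63.7 tilt [ 0.001 -0.    -1.   ]
[231.13488517 209.57239382] [272.45034718 201.33691028]
```

View pics/w17.png

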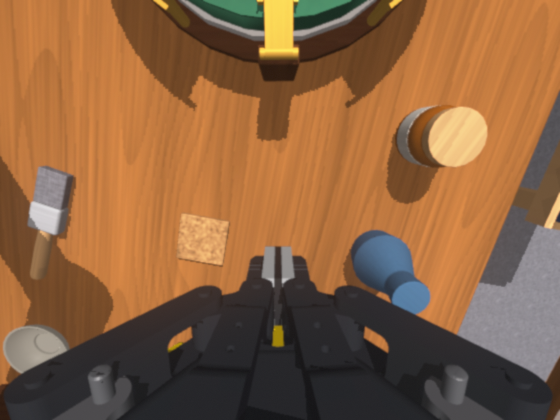

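View pics/s17.png

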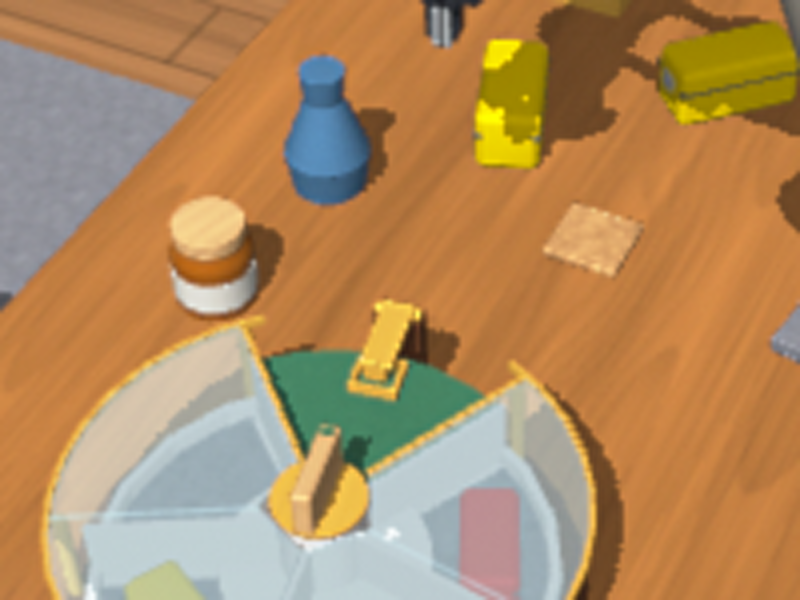

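View pics/t17.png

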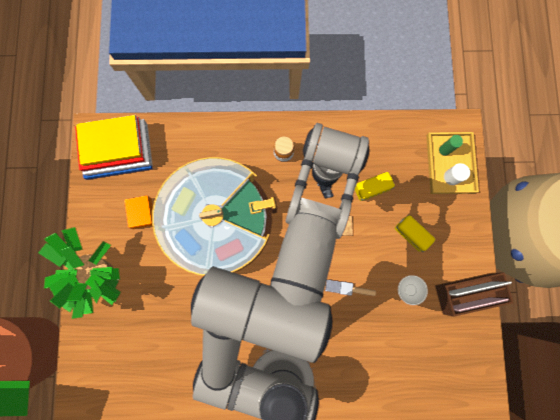

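```bash
python3 - <<'E'
from h import *
s=cam("side"); img=cv2.resize(s["img"][185:245,245:290,::-1],None,fx=12,fy=12,interpolation=cv2.INTER_CUBIC)
A=np.array([.5467,.2212]);u=np.array([.1908,-.9816]);v=np.array([.9816,.1908])
for th,col in((0,(255,0,0)),(.15,(0,0,255))):
    P=[]
    for sgn in(-1,1):
        r=.204-.066*np.cos(th); z=.1055+.066*np.sin(th)+.0025
        P.append(proj(s,[*(A+r*u+sgn*.013*v),z]))
    P=((np.array(P)-[245,185]+.5)*12).astype(int); cv2.line(img,tuple(P[0]),tuple(P[1]),col,1); print(th,P)
cv2.imwrite("pics/s18.png",img)
c=cam("top"); img=cv2.resize(c["img"][190:225,225:285,::-1],None,fx=12,fy=12,interpolation=cv2.INTER_CUBIC);cv2.imwrite("pics/t18.png",img)
E
```

```text
0 [[274 439]
 [176 420]]
0.15 [[273 410]
 [175 391]]
```

View pics/s18.png

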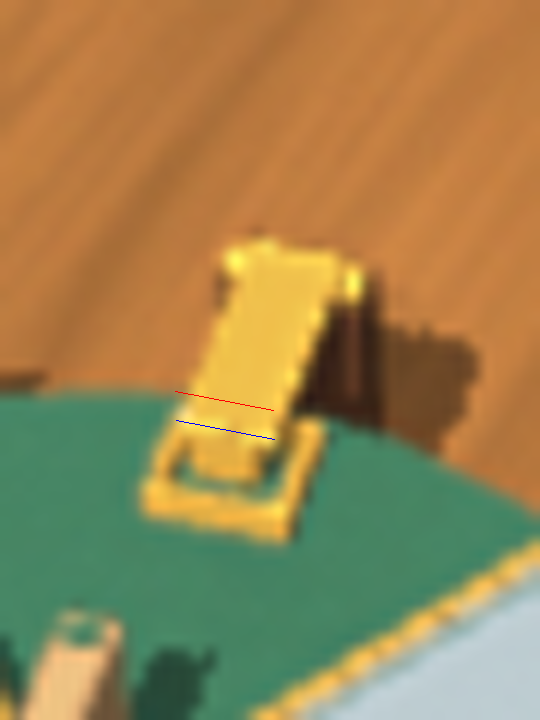

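View pics/t18.png

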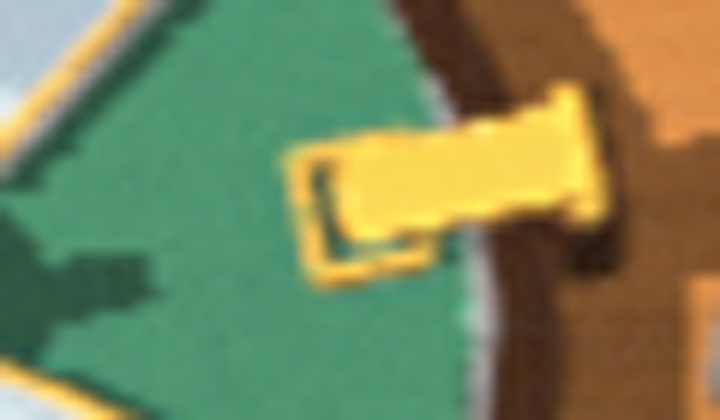

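```bash
python3 -c "
from station import ctrl; print(ctrl.close_job())"
```

```text
the job is handed in; nothing more can be done
None
```

I put all three glasses cases on the sideboard (red, blue, and the smallest of the three yellow ones) away in the revolving organiser and handed the job in at about 64 s. I saw no black case in any of the pictures.

- **Cases:** Each one lies flat in its own bay: red in bay 4, blue in bay 3, yellow in bay 2. I checked each one in a wrist-camera picture after setting it down.
- **Order:** I turned the green blank sector in under the window only after the last case was in, and then swung the hasp over.
- **Hasp:** When I pressed it down it came to a hard stop at 17.7 N with its top about 108 mm above the sideboard, the height given for fully down. The last top and side pictures show its nose inside the keeper frame, and the strap's end is where it should be when level.
- **Other things:** The bystanders looked to be where they started, and the gripper was clear of everything at hand-in. I did not see any case knocked aside, and the grip did not visibly slacken.

No check failed. The top and side cameras disagreed by up to about 7 mm on where the cases lay, so I took the final grasp positions from the wrist camera.

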